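Load a culture plate into the plate warmer with a plate lifter

TASK

Put the culture plate into the plate warmer to stay warm: swing the warmer's lid right up, slide the plate lifter under the plate on its white stand, and carry the plate level on the lifter to the warmer, never touching the plate with the gripper. Lower it gently onto the ledges inside, draw the lifter out, lay the lifter flat on its blue mat again and shut the lid fully. Leave the petri dish, marker, timer and chamber case where they are.

Things in the scene. Friction and masses are not known exactly. Their poses are not given: they have to be found in the camera images.
- culture_plate: clear 24-well culture plate with red wells, 86 x 128 x 14 mm (x, y, z), lidded, 65 g; origin at the centre of its underside, y along its length. It starts on the ledges of the white stand. Two similar plates stacked on the bench are not part of the job.
- stand: white plastic plate stand, 117 x 167 x 54 mm, fixed; origin at the centre of its underside. Base 14 mm thick; on it two end ledges, 34 mm up, carry the plate's ends. Between them a channel along x, 104 mm wide (y +-52 mm), open at the front (-x), leaves 20 mm free under the plate. Back and end walls and front corner posts (|y| > 56 mm) rise to 54 mm.
- stand_seat (a point): point of the stand at the middle of the pocket at ledge height (34 mm above its underside); axes as the stand
- warmer: white plate warmer with hinged glass lid, fixed; 117 x 167 x 60 mm; origin at the centre of its underside; front (black control strip) faces -x. Pocket like the stand's: channel along x 104 mm wide, open at the front, floor 20 mm up, end ledges 40 mm up, walls and front posts (|y| > 56 mm) to 60 mm. The pocket is 94 x 136 mm at the ledges, with flared lead-ins above.
- warmer_seat (a point): point in the warmer where the centre of the plate's underside belongs: middle of the pocket, at ledge height 40 mm; axes as the warmer. The plate may lie either way round.
- warmer_lid (a joint): angle of the lid, rad: 0 shut, grows as the front edge swings up, 1.57 upright, stop at 1.75; a stiff hinge keeps it where it is left. It may start slightly ajar.
- lid_hinge (a point): middle of the lid's hinge axis, at the back of the warmer, fixed to the warmer: 63 mm behind the warmer's origin and 63.5 mm above its underside; the axis is the warmer's y; axes as the warmer
- lid_tab (a point): centre of the rounded end of the black finger tab standing on the lid near its front edge; moves with the lid. 14 mm thick along y, 23 mm wide, 31 mm from here to the hinge plane below, so that there are 27 mm free beside it down to the lid; 110 mm from the hinge axis along the lid. Its axes turn with the lid (z away from the lid's outside).
- lifter: plate lifter, 194 mm long: flat steel blade 84 mm wide, 3 mm thick, from 50 mm behind to 39 mm ahead (+x) of the origin, an upright stop lip at x = -45 mm, 14 mm high, a neck and a black grip behind it. Origin on the blade's underside, under the plate's centre when the plate's front edge touches the lip. 170 g. Starts flat on the blue mat.
- lifter_grip (a point): point to take the lifter: in its black grip 80 mm behind the origin and 41 mm above the blade's underside; the grip is a bar along x, 18 mm wide (y), 22 mm high, from 60 to 155 mm behind the origin
- lifter_mat: flat blue mat, 210 x 130 x 3 mm (x, y, z), fixed, where the lifter lives; origin at the centre of its underside
- petri_dish: bystander: petri dish with pink medium, 60 mm across, 14 mm high; origin at the centre of its underside
- marker: bystander: white marker pen with black cap, 14 x 130 x 15 mm, lying; origin at the centre of its underside
- lab_timer: bystander: white lab timer, 32 x 66 x 62 mm; origin at the centre of its underside
- chamber_case: bystander: grey flat counting-chamber case, 44 x 88 x 11 mm; origin at the centre of its underside

How it is judged:
By the outcome, as a careful person would: the job done as asked, in the order asked, and still so for the second after the job is handed in, with the robot touching nothing.
It also fails if it takes over 72 s, if anything falls off the work surface, if the arm or the gripper's body presses on something with over 40 N, if the wrist force passes 120 N, or if a joint passes its speed limit or range.

ROBOT

A 7-joint arm with a two-finger parallel gripper is mounted at the origin on a cart in front of the work surface, level with it; the furniture and walls round the work are solid. World frame = base frame: x ahead of the robot, y to its left, z up, the work surface at z = 0. Lengths are in m, angles in rad, forces in N, time in s.
With the tool pointing down it reaches from about 0.425 to 0.925 m from the base axis. Payload 6.8 kg.
Tool frame: the origin (TCP) lies midway between the tips of the shut fingers; the grasp point (between the pads) lies 19 mm behind it (bot.hold_point_z is the distance from the TCP to the grasp point, in m); z points along the fingers, y is the line along which they close (so a half turn about z gives the same grasp; the last joint's range is limited). The gripper opens to 85 mm and grips with 20 to 120 N. Pads are 22 mm wide; open, the fingers measure 114 mm over their backs; the gripper's body (76 mm by 85 mm) begins 54 mm behind the grasp point. The pads swing forward as they close: fully open they stand 13 mm farther back than shut.
Start: joints at [1.115, 0.477, 0.022, 1.555, -0.011, 1.109, -0.083], TCP at [0.23, -0.635, 0.231] pointing down, gripper open.
Joint ranges: [-2.96, 2.96], [-0.34, 2.1], [-1.41, 1.46], [0.24, 2.44], [-1.37, 4.51], [0.17, 1.92], [-2.96, 2.96]. Speed limits (rad/s): [2.39, 2.39, 3.14, 3.14, 3.14, 3.14, 3.14].

INTERFACE

Orientations are given as a unit quaternion [w, x, y, z].
In Python, from station import bot gives the robot as it stands. The module is installed in compiled form; this text tells all that it offers.
- The arm moves only by the tool step_arm, never from a script. Its argument "increments" is a list that holds one entry, the list of rows, each a list of 7 numbers: the opening, from -1 (shut) to 1 (fully open), then the shift along the tool's x, y, z in mm, then the turn, a rotation vector about the tool's x, y, z in degrees. In form: [[[grip, x, y, z, ax, ay, az], ...]]. A call has 1 to 10 rows; each row is the pose to reach, as a shift and turn from the pose commanded when the call began, along the tool's axes at that moment; what a row does not reach only later rows make up. A row lasts 1/12 s, in which the tool goes at most 41.7 mm and 7.16 degrees, less where a joint would pass 70% of its speed; a pose out of reach is approached as far as the arm can. A call with a gripper value outside its range is refused whole. The fingers move at their own pace and stop on an object; "force" is the grip in N (left out, the last holds). Time passes only in rows, so rows that repeat a pose let the fingers close. It gives the time, the measured TCP pose, the force, the opening and the grip force at its end, in the units of the state.
- bot.get_obs(): the state, without advancing time (a new reading comes with each control period).
- bot.read_camera(name): name is "side" or "top"; returns a dict with "image" (480x640x3 uint8, red, green, blue), "camera_matrix" (3x3 intrinsics, pixels), "dist" ([k1, k2, p1, p2, k3] as OpenCV has them; the pictures are not rectified), "R" (3x3) and "t" (3): a world point X has camera coordinates R X + t. Camera axes: x right, y down, z forward; pixel columns grow to the right and rows downward; lengths in m; the calibration is good to about 2 mm. A picture is of the moment at which its call begins. There is no depth.
- bot.hand_in(): hands the job in; it is judged then, once.
The state is a dict: "t": time; "q": joint angles; "joint_vel": joint speeds; "joint_torque": joint torques, N m; "eef_pos": TCP position; "tool_rot": TCP orientation; "contact_force": force on the tool from outside, world axes, zero at the start; "torque": the same for the moment, N m; "gripper_width": opening from 0.0 (shut) to 1.0 (fully open); "grasp_force": force on a finger pad.
Only numpy, scipy, OpenCV 4.12 (cv2) and the standard library are available. Lean on these libraries where they do the work, as an engineer would, in place of code of your own. Each camera call takes 0.05 s, during which the arm holds its last target. There are 200 camera calls.

## Working session

There is one attempt and no reset: what is moved stays moved. The work goes in short steps, Python scripts to look and compute and a tool call to move; the robot and the scene stay as the last step left them, time stands still between calls to the robot, and variables do not carry over. Pictures are saved under pics/ and viewed, at most 10 in all, crops included, and the job is handed in when it is done.

Besides the shell and the picture viewer there is one more tool, called after ">>>" by a JSON object that holds its "method" and its "body". step_arm: Moves the arm, as the interface text tells. Its arguments: {"type":"object","properties":{"increments":{"type":"array"},"force":{"type":"number"}},"required":["increments"]}

```bash
mkdir -p pics
python3 - <<'E'
from station import bot
import cv2,pickle
o=bot.get_obs(); print({k:o[k] for k in('t','eef_pos','tool_rot','contact_force','gripper_width')},bot.hold_point_z)
for n in('side','top'):
    c=bot.read_camera(n); pickle.dump(c,open(f'{n}.pkl','wb'))
    cv2.imwrite(f'pics/{n}0.png',c['image'][:,:,::-1]); print(n,c['camera_matrix'],c['dist'],c['R'],c['t'])
E
```

```text
{'t': 0.0, 'eef_pos': array([ 0.22985578, -0.63400369,  0.23029065]), 'tool_rot': array([-9.21531452e-04,  9.84911710e-01,  1.73054955e-01, -2.38642402e-04]), 'contact_force': array([ 0.33226198,  0.32545191, -0.63642499]), 'gripper_width': 1.0025417704505333} 0.0187
side [[521.68521018   0.         322.04808763]
 [  0.         521.68521018 248.31226919]
 [  0.           0.           1.        ]] [-0.04025048  0.          0.          0.          0.        ] [[-0.79143056 -0.61117227  0.01030205]
 [-0.46631984  0.59278745 -0.65661926]
 [ 0.39520055 -0.52447259 -0.75415185]] [0.42999311 0.26247735 1.23582874]
top [[454.2158156    0.         326.59386385]
 [  0.         454.2158156  240.80289041]
 [  0.           0.           1.        ]] [-0.01171239  0.          0.          0.          0.        ] [[ 0.0196513  -0.99968156 -0.01583059]
 [-0.99688192 -0.01838109 -0.07673698]
 [ 0.07642156  0.01728921 -0.99692569]] [0.06431505 0.48985645 1.15821538]
```

View pics/top0.png

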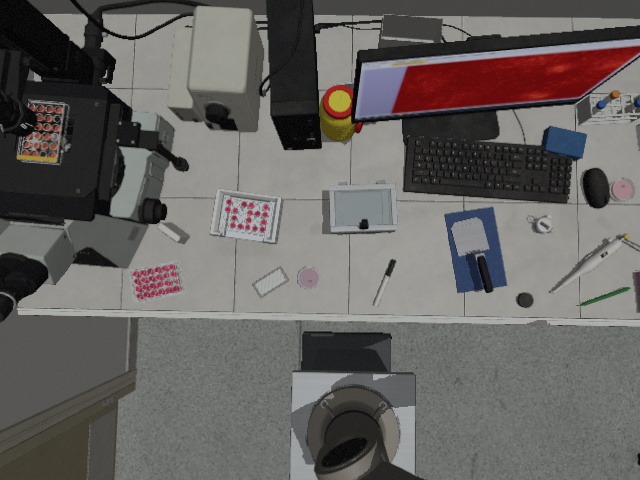

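View pics/side0.png

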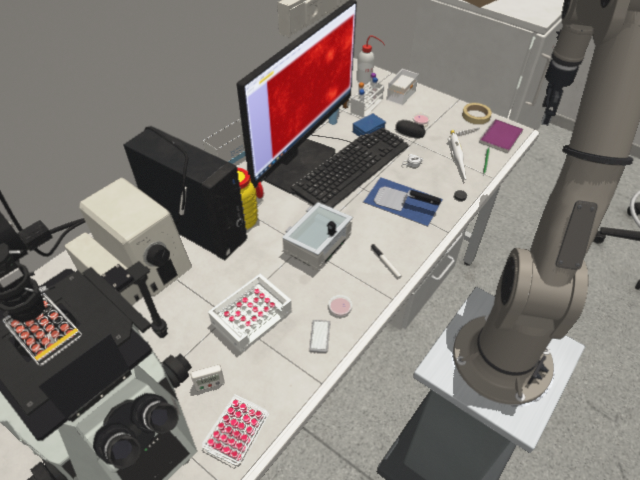

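```bash
cat > h.py <<'E'
import numpy as np,cv2,pickle
from scipy.spatial.transform import Rotation as Ro
from scipy.optimize import least_squares
def load(n): return pickle.load(open(f'{n}.pkl','rb'))
def proj(c,P):
    return cv2.projectPoints(np.array(P,float).reshape(-1,3),cv2.Rodrigues(c['R'])[0],c['t'],c['camera_matrix'],c['dist'])[0][:,0]
def ray(c,uv,z):
    p=cv2.undistortPoints(np.array(uv,float).reshape(-1,1,2),c['camera_matrix'],c['dist'])[:,0]
    d=np.c_[p,np.ones(len(p))]@c['R']; o=-c['R'].T@c['t']
    return o+d*((z-o[2])/d[:,2])[:,None]
def crop(c,x0,y0,x1,y1,s): return cv2.resize(c['image'][y0:y1,x0:x1,::-1],None,fx=s,fy=s,interpolation=cv2.INTER_CUBIC)
E
python3 - <<'E'
from h import *
t,s=load('top'),load('side')
im=np.zeros((600,800,3),np.uint8)
im[:300]=crop(t,205,175,405,250,4)
im[300:600,:240]=crop(t,438,200,518,300,3)
im[300:600,300:780]=crop(s,355,160,451,220,5)
cv2.imwrite('pics/a.png',im); cv2.imwrite('pics/b.png',crop(s,200,200,360,350,4))
E
```

```text
(no output)
```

View pics/a.png

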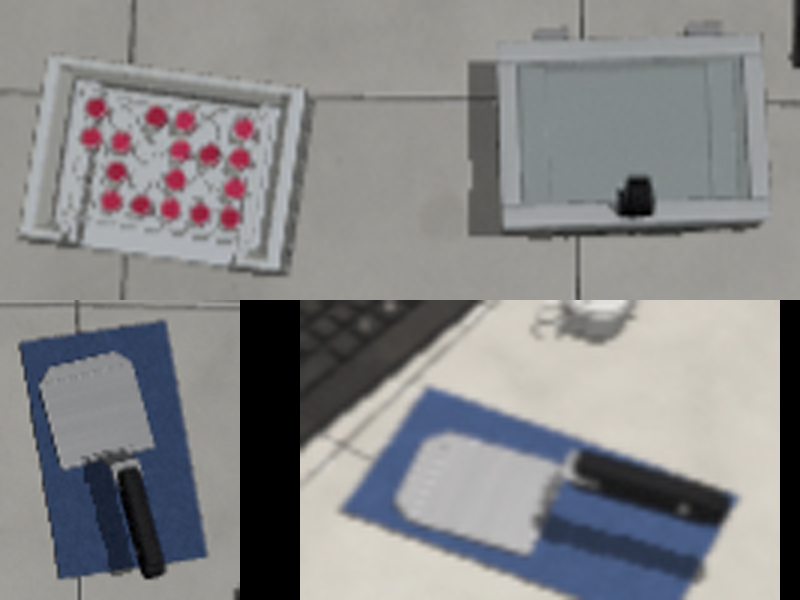

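View pics/b.png

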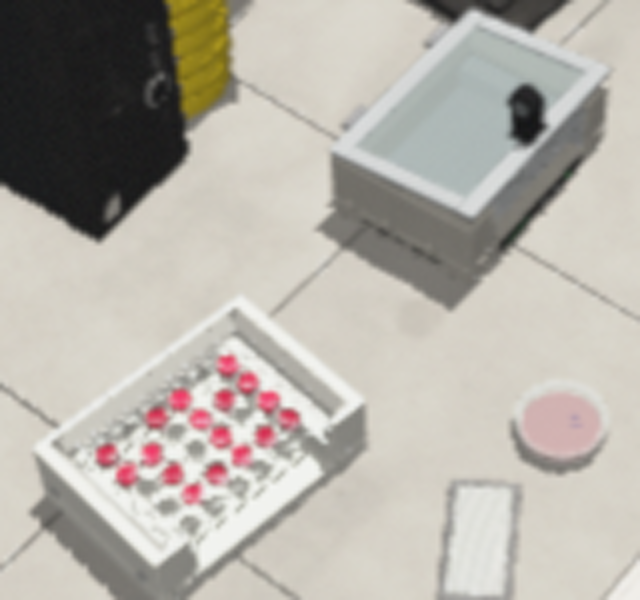

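```bash
cat > fit.py <<'E'
from h import *
t,s=load('top'),load('side')
A=lambda L:np.array(L,float)/4+[205,175]
B=lambda L:np.array(L,float)/4+[200,200]
C=lambda L:(np.array(L,float)-[0,300])/3+[438,200]
D=lambda L:(np.array(L,float)-[300,300])/5+[355,160]
def T(p,P): 
    c,n=np.cos(p[2]),np.sin(p[2]);P=np.array(P,float)
    return np.c_[p[0]+c*P[:,0]-n*P[:,1],p[1]+n*P[:,0]+c*P[:,1],P[:,2]]
# stand
cor=[[.0585,.0835,.054],[-.0585,.0835,.054],[.0585,-.0835,.054],[-.0585,-.0835,.054]]
sb=B([(38,448),(158,562),(238,298),(364,403)]); sa=A([(48,57),(20,240),(305,92),(277,270)])
w=np.array([1,1,.5,.5])[:,None]
f=lambda p:np.r_[(proj(s,T(p,cor))-sb).ravel(),((proj(t,T(p,cor))-sa)*w).ravel()]
r=least_squares(f,[.5,.3,0]);print('stand',r.x,np.round(r.fun,1))
# warmer: p= x,y,yaw, half len, front ext, back ext, lid rise angle
wa=A([(500,42),(503,230),(760,35),(768,222)]); wb=B([(335,150),(470,213),(478,12),(607,70)])
def lid(p):
    L=[]
    for sy in(1,-1):
        for e in(p[4],p[5]):
            L.append([.063+e*np.cos(p[6])-.004*np.sin(p[6]),sy*p[3],.0635+.004*np.cos(p[6])-e*np.sin(p[6])])
    return T(p,L)
# order: +y back,+y front,-y back,-y front ; e negative toward front
def g(p): return np.r_[(proj(t,lid(p))-wa).ravel(),(proj(s,lid(p))-wb).ravel(),(p[3]-.0835)*300,(p[4]+.0045)*300,(p[5]+.1215)*300]
r=least_squares(g,[.5,0,0,.0835,-.0045,-.1215,0.]);print('warmer',r.x,np.round(r.fun,1))
# lifter
F=[ (C,t,(62,468),(-.05,.042),.006,'xy'),(C,t,(154,447),(-.05,-.042),.006,'xy'),(C,t,(41,385),(0,.042),.006,'y'),(C,t,(134,372),(0,-.042),.006,'y'),
 (C,t,(98,354),(.039,0),.006,'x'),(C,t,(155,577),(-.155,0),.05,'x'),(C,t,(148,560),(0,0),.055,'y'),(C,t,(127,480),(0,0),.055,'y'),
 (D,s,(548,500),(-.05,-.042),.006,''),(D,s,(529,555),(-.05,.042),.006,'xy'),(D,s,(398,495),(.0,.042),.006,''),(D,s,(725,505),(0,0),.05,'y'),(D,s,(580,470),(0,0),.05,'y')]
def k(p):
    o=[]
    c,n=np.cos(p[2]),np.sin(p[2])
    for fn,cam,uv,m,z,ax in F:
        d=ray(cam,fn([uv]),z)[0][:2]-p[:2]
        l=[c*d[0]+n*d[1],-n*d[0]+c*d[1]]
        if 'x' in ax:o.append(1000*(l[0]-m[0]))
        if 'y' in ax:o.append(1000*(l[1]-m[1]))
    return np.array(o)
r=least_squares(k,[.4,-.3,.2],loss='soft_l1',f_scale=3);print('lifter',r.x,np.round(r.fun,1) if 0 else np.round(k(r.x),1))
print('mat corners',ray(t,C([(20,342),(165,320),(207,557),(57,578)]),.003).round(4).tolist())
print('tab top view',ray(t,A([(636,182)]),.0945),'side',ray(s,B([(526,98)]),.0945))
print('bystanders case',ray(t,[(270,282)],.011),'petri',ray(t,[(308,278)],.014),'marker',ray(t,[(378,298),(392,262)],.01))
E
python3 fit.py
```

```text
stand [ 0.54550174  0.28092947 -0.11311559] [-1.1 -0.   0.3  1.3  1.1 -1.3  1.3 -1.2 -0.9 -0.2 -0.8 -0.7 -0.2 -0.3
  0.1  0.2]
warmer [ 0.56829506 -0.01580117  0.04123152  0.08165044 -0.00517652 -0.12054613
  0.06138497] [-0.5  0.6 -0.2 -1.  -0.3  0.8 -0.4 -0.5 -0.4 -1.1  0.8  0.6 -0.7 -1.
  1.1 -0.3 -0.6 -0.2  0.3]
lifter [ 0.5141716  -0.29728505  0.22765292] [-0.6 -3.4  0.7 -1.6 -2.   0.2  1.   0.8  0.1  1.7 -2.4  1.4 -0.5  7.5]
mat corners [[0.5663, -0.2354, 0.003], [0.588, -0.3624, 0.003], [0.3816, -0.397, 0.003], [0.361, -0.2674, 0.003]]
tab top view [[ 0.53396962 -0.01766247  0.0945    ]] side [[ 0.53277754 -0.02593883  0.0945    ]]
bystanders case [[0.37911859 0.21872641 0.011     ]] petri [[0.39146132 0.11998022 0.014     ]] marker [[ 0.34348589 -0.06196068  0.01      ]
 [ 0.43715843 -0.09724283  0.01      ]]
```

```bash
cat >> h.py <<'E'
def T(p,P): 
    c,n=np.cos(p[2]),np.sin(p[2]);P=np.array(P,float)
    return np.c_[p[0]+c*P[:,0]-n*P[:,1],p[1]+n*P[:,0]+c*P[:,1],P[:,2]]
def box(x0,x1,y0,y1,z): return [[x0,y0,z],[x1,y0,z],[x1,y1,z],[x0,y1,z]]
def draw(img,c,P,x0,y0,s,col):
    q=((proj(c,P)+.5-[x0,y0])*s-.5); cv2.polylines(img,[np.round(q*8).astype(int)],True,col,1,cv2.LINE_AA,3)
E
cat > ov.py <<'E'
from h import *
t,s=load('top'),load('side')
S=[.5455,.2809,-.113];W=[.5683,-.0158,.0412];L=[.5142,-.2973,.2277]
def ov(c,x0,y0,x1,y1,k):
    im=crop(c,x0,y0,x1,y1,k)
    d=lambda p,b,col:draw(im,c,T(p,b),x0,y0,k,col)
    for z in(0,.054): d(S,box(-.0585,.0585,-.0835,.0835,z),(0,255,0))
    for z in(0,.06): d(W,box(-.0585,.0585,-.0835,.0835,z),(0,255,0))
    d(L,box(-.05,.039,-.042,.042,.006),(0,0,255))
    for z in(.033,.055): d(L,box(-.155,-.06,-.009,.009,z),(0,255,255))
    for a in(0,.06): d(W,[[.063+np.cos(a)*-.11-np.sin(a)*.031+0,y,.0635+.031*np.cos(a)+.11*np.sin(a)] for y in(-.007,.007)],(255,0,255))
    return im
im=np.zeros((600,800,3),np.uint8)
im[:225,:600]=ov(t,205,175,405,250,3)
im[:300,605:800]=ov(t,448,205,513,305,3)
im[230:600,:448]=ov(s,208,203,357,327,3)[:370,:447] if 0 else cv2.copyMakeBorder(ov(s,208,203,357,326,3)[:369,:447],0,1,0,1,0)
im[305:545,452:788]=ov(s,362,172,446,232,4)
cv2.imwrite('pics/c.png',im)
E
python3 ov.py
```

```text
(no output)
```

View pics/c.png

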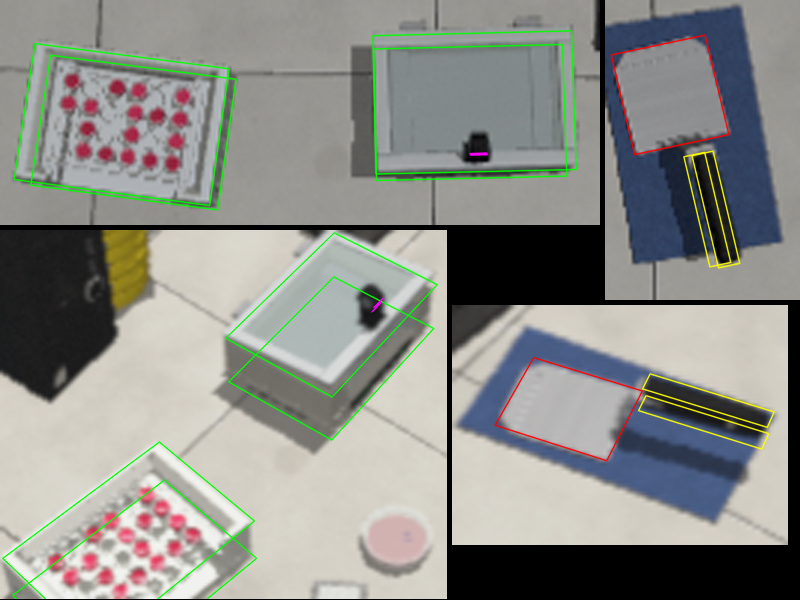

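```bash
cat > lf.py <<'E'
from h import *
from scipy.optimize import minimize
def fitl(cams,p0,rois):
    M=[]
    for c,(x0,y0,x1,y1) in zip(cams,rois):
        a=cv2.resize(c['image'][y0:y1,x0:x1].astype(np.float32),None,fx=4,fy=4,interpolation=cv2.INTER_LINEAR)
        mx,mn=a.max(2),a.min(2)
        M.append(((mx<65)&(mx-mn<25),(mn>120)&(mx-mn<30)))
    bl=lambda ch:[[-.05,.042],[.039-ch,.042],[.039,.042-ch],[.039,-.042+ch],[.039-ch,-.042],[-.05,-.042]]
    def cost(v):
        p=[v[0],v[1],v[2]];J=0
        for c,(x0,y0,x1,y1),(g,b) in zip(cams,rois,M):
            def mask(P,shape):
                q=(proj(c,T(p,P))+.5-[x0,y0])*4-.5
                m=np.zeros(shape,np.uint8);cv2.fillConvexPoly(m,np.round(cv2.convexHull(q.astype(np.float32))*16).astype(int),1,cv2.LINE_8,4);return m>0
            mg=mask(box(-.155,-.06,-.009,.009,.033)+box(-.155,-.06,-.009,.009,.055),g.shape)
            mb=mask([[x,y,.006] for x,y in bl(v[3])],g.shape)
            J+=(mg^g).sum()+ .7*((mb^b)).sum()
        return J
    best=min((minimize(cost,[*p0,.015],method='Nelder-Mead',options=dict(initial_simplex=np.array([[*p0,.015]]+[[p0[0]+d[0],p0[1]+d[1],p0[2]+d[2],.015+d[3]] for d in np.diag([.006*k,.006*k,.05,.005])]),xatol=1e-5)) for k in(1,-1)),key=lambda r:r.fun)
    return best,[(m[0].sum(),m[1].sum()) for m in M]
if __name__=='__main__':
    t,s=load('top'),load('side')
    for cs,rs in(([t,s],[(450,212,504,296),(366,180,446,218)]),([t],[(450,212,504,296)]),([s],[(366,180,446,218)])):
        b,n=fitl(cs,[.5142,-.2993,.2277],rs);print(b.x.round(4),b.fun,n)
E
python3 lf.py
```

```text
[ 0.5161 -0.2957  0.2565  0.0151] 25972.899999999998 [(np.int64(5350), np.int64(26502)), (np.int64(3192), np.int64(27494))]
[ 0.5157 -0.2967  0.2475  0.0158] 10428.3 [(np.int64(5350), np.int64(26502))]
[ 0.5155 -0.2954  0.2693  0.0123] 15459.3 [(np.int64(3192), np.int64(27494))]
```

```bash
cat > plan.py <<'E'
from h import *
from station import bot
def Rt(h,pitch=0):  # heading of tool x; pitch>0 tips fingers forward (+tool x)
    return np.array([[np.cos(h),np.sin(h),0],[np.sin(h),-np.cos(h),0],[0,0,-1.]])@Ro.from_euler('y',pitch).as_matrix()
def inc(pts,o=None):
    o=o or bot.get_obs(); q=o['tool_rot']; R=Ro.from_quat([q[1],q[2],q[3],q[0]]).as_matrix()
    print('t',round(o['t'],2),'pos',o['eef_pos'].round(4),'h',round(np.arctan2(R[1,0],R[0,0]),4),'z',R[:,2].round(3),'w',round(o['gripper_width'],3),'F',o['contact_force'].round(1),'gf',np.round(o['grasp_force'],1))
    for p in pts:
        d=R.T@(np.array(p[:3])-o['eef_pos'])*1000
        r=np.degrees(Ro.from_matrix(R.T@Rt(*p[3:])).as_rotvec())
        print(p,'->',d.round(1),r.round(1))
E
python3 - <<'E'
from plan import *
W=[.5683,-.0158,.0412]
print(T(W,[[.063-.11,-.001,0],[.063-.11*np.cos(.06),0,0]]))
inc([(.4,-.25,.2,.2),(.524,-.018,.15,.0412),(.524,-.018,.082,.0412)])
E
```

```text
[[ 0.52138107 -0.018735    0.        ]
 [ 0.52153766 -0.0177277   0.        ]]
t 0.1 pos [ 0.2299 -0.6341  0.2305] h 0.3478 z [-0.001  0.001 -1.   ] w 1.0 F [-0.5 -0.6  0.2] gf 0.0
(0.4, -0.25, 0.2, 0.2) -> [ 290.9 -303.1   30.9] [-0.1  0.   8.5]
(0.524, -0.018, 0.15, 0.0412) -> [ 486.5 -478.8   81.2] [-0.1  0.  17.6]
(0.524, -0.018, 0.082, 0.0412) -> [ 486.5 -478.7  149.2] [-0.1  0.  17.6]
```

>>> {"method": "step_arm", "body": {"increments": [[[1, 20, -20, 3, 0, 0, 1], [1, 45, -45, 7, 0, 0, 2], [1, 72, -72, 12, 0, 0, 3], [1, 100, -100, 17, 0, 0, 4], [1, 130, -129, 22, 0, 0, 5], [1, 160, -158, 27, 0, 0, 6], [1, 190, -187, 32, 0, 0, 7], [1, 220, -217, 37, 0, 0, 8], [1, 250, -246, 42, 0, 0, 9], [1, 280, -275, 47, 0, 0, 10]]]}}

```text
t: 0.93
eef_pos: [0.3985, -0.2812, 0.1843]
tool_rot: [-0.0, 0.996, 0.086, -0.0]
contact_force: [0.6, 0.0, -0.3]
gripper_width: 1.001
grasp_force: 0.0
```

Run:
```python
from plan import *
inc([(.524,-.018,.15,.0412),(.524,-.018,.082,.0412)])
```

```text
t 0.93 pos [ 0.3985 -0.2812  0.1843] h 0.1721 z [-0.  0. -1.] w 1.001 F [ 0.6  0.  -0.3] gf 0.0
(0.524, -0.018, 0.15, 0.0412) -> [ 168.7 -237.8   34.3] [-0.   0.   7.5]
(0.524, -0.018, 0.082, 0.0412) -> [ 168.7 -237.8  102.3] [-0.   0.   7.5]
```

>>> {"method": "step_arm", "body": {"increments": [[[1, 22, -30, 5, 0, 0, 1], [1, 44, -61, 10, 0, 0, 2], [1, 66, -92, 14, 0, 0, 3], [1, 88, -123, 18, 0, 0, 4], [1, 110, -154, 22, 0, 0, 5], [1, 130, -183, 26, 0, 0, 6], [1, 148, -209, 30, 0, 0, 7], [1, 160, -227, 33, 0, 0, 7.5], [1, 166, -235, 34, 0, 0, 7.5], [1, 168, -237, 34, 0, 0, 7.5]]]}}

```text
t: 1.77
eef_pos: [0.5232, -0.0188, 0.1502]
tool_rot: [-0.0, 1.0, 0.023, -0.0]
contact_force: [-0.3, 0.4, -0.2]
gripper_width: 0.996
grasp_force: 0.0
```

Run:
```python
from plan import *
from station import bot
inc([(.524,-.018,.082,.0412)])
c=bot.read_camera('side');cv2.imwrite('pics/d.png',crop(c,230,130,390,290,3.5))
```

```text
t 1.77 pos [ 0.5232 -0.0188  0.1502] h 0.0459 z [-0.001  0.001 -1.   ] w 0.996 F [-0.3  0.4 -0.2] gf 0.0
(0.524, -0.018, 0.082, 0.0412) -> [ 0.9 -0.7 68.2] [-0.   0.   0.3]
```

View pics/d.png

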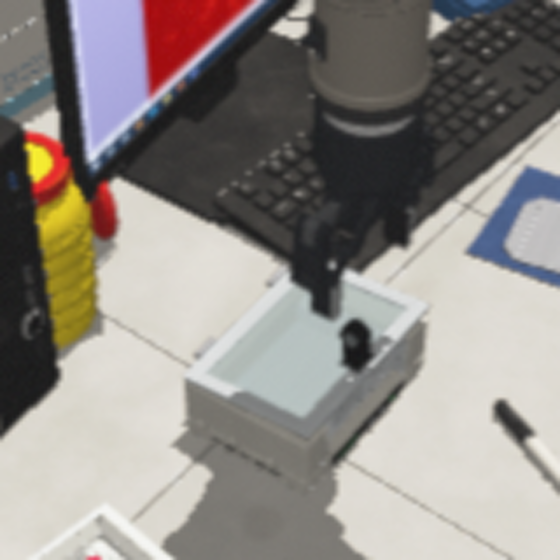

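>>> {"method": "step_arm", "body": {"increments": [[[1, 0, 0, 15, 0, 0, 0], [1, 0, 0, 32, 0, 0, 0], [1, 0, 0, 50, 0, 0, 0], [1, 0, 0, 62, 0, 0, 0], [1, 0, 0, 67, 0, 0, 0], [-1, 0, 0, 67, 0, 0, 0], [-1, 0, 0, 67, 0, 0, 0], [-1, 0, 0, 67, 0, 0, 0], [-1, 0, 0, 67, 0, 0, 0], [-1, 0, 0, 67, 0, 0, 0]]], "force": 40}}

```text
t: 2.65
eef_pos: [0.5235, -0.0209, 0.0844]
tool_rot: [0.0, 1.0, 0.021, 0.001]
contact_force: [-0.4, -0.5, 0.8]
gripper_width: 0.301
grasp_force: 0.0
```

Run:
```python
from plan import *
W=[.5683,-.0158,.0412]; P=[]
for a in [.06,.15,.3,.45,.6,.75,.9,1.05,1.2,1.35,1.5,1.6,1.66]:
    P.append((*T(W,[[.063-.11*np.cos(a)+.031*np.sin(a),-.001,.0635+.11*np.sin(a)+.031*np.cos(a)-.019]])[0].round(4),.0412))
inc(P)
```

```text
t 2.65 pos [ 0.5235 -0.0209  0.0844] h 0.0421 z [ 0.001 -0.    -1.   ] w 0.301 F [-0.4 -0.5  0.8] gf 0.0
(np.float64(0.5234), np.float64(-0.0187), np.float64(0.082), 0.0412) -> [-0.  -2.2  2.4] [ 0.  -0.1  0.1]
(np.float64(0.5272), np.float64(-0.0185), np.float64(0.0916), 0.0412) -> [ 3.8 -2.3 -7.2] [ 0.  -0.1  0.1]
(np.float64(0.5354), np.float64(-0.0182), np.float64(0.1066), 0.0412) -> [ 12.   -2.2 -22.1] [ 0.  -0.1  0.1]
(np.float64(0.5458), np.float64(-0.0177), np.float64(0.1203), 0.0412) -> [ 22.5  -2.3 -35.8] [ 0.  -0.1  0.1]
(np.float64(0.5581), np.float64(-0.0172), np.float64(0.1322), 0.0412) -> [ 34.8  -2.3 -47.7] [ 0.  -0.1  0.1]
(np.float64(0.572), np.float64(-0.0166), np.float64(0.1422), 0.0412) -> [ 48.7  -2.3 -57.7] [ 0.  -0.1  0.1]
(np.float64(0.5872), np.float64(-0.016), np.float64(0.1499), 0.0412) -> [ 63.9  -2.2 -65.4] [ 0.  -0.1  0.1]
(np.float64(0.6035), np.float64(-0.0154), np.float64(0.1553), 0.0412) -> [ 80.3  -2.2 -70.7] [ 0.  -0.1  0.1]
(np.float64(0.6203), np.float64(-0.0147), np.float64(0.1583), 0.0412) -> [ 97.1  -2.1 -73.7] [ 0.  -0.1  0.1]
(np.float64(0.6374), np.float64(-0.014), np.float64(0.1586), 0.0412) -> [114.2  -2.1 -74. ] [ 0.  -0.1  0.1]
(np.float64(0.6544), np.float64(-0.0133), np.float64(0.1564), 0.0412) -> [131.2  -2.1 -71.8] [ 0.  -0.1  0.1]
(np.float64(0.6655), np.float64(-0.0128), np.float64(0.1535), 0.0412) -> [142.3  -2.1 -68.9] [ 0.  -0.1  0.1]
(np.float64(0.6719), np.float64(-0.0125), np.float64(0.1513), 0.0412) -> [148.7  -2.2 -66.6] [ 0.  -0.1  0.1]
```

>>> {"method": "step_arm", "body": {"increments": [[[-1, 0, 0, 0, 0, 0, 0], [-1, 0, 0, 0, 0, 0, 0], [-1, 0, 0, 0, 0, 0, 0], [-1, 0, 0, 0, 0, 0, 0]]]}}

```text
t: 2.98
eef_pos: [0.5231, -0.0173, 0.0842]
tool_rot: [-0.002, 1.0, 0.023, 0.0]
contact_force: [-1.0, 8.6, 1.2]
gripper_width: 0.154
grasp_force: 44.8
```

>>> {"method": "step_arm", "body": {"increments": [[[-1, 1, -1, -3, 0, 0, 0], [-1, 4, -2, -9, 0, 0, 0], [-1, 8, -2, -16, 0, 0, 0], [-1, 12, -2, -24, 0, 0, 0], [-1, 17, -2, -31, 0, 0, 0], [-1, 22.5, -2, -38, 0, 0, 0], [-1, 28.5, -2, -44, 0, 0, 0], [-1, 35, -2, -50, 0, 0, 0], [-1, 42, -2, -55.5, 0, 0, 0], [-1, 49, -2, -60, 0, 0, 0]]]}}

```text
t: 3.82
eef_pos: [0.5701, -0.0151, 0.1436]
tool_rot: [-0.001, 1.0, 0.022, -0.002]
contact_force: [-3.3, 5.8, -4.3]
gripper_width: 0.152
grasp_force: 40.2
```

>>> {"method": "step_arm", "body": {"increments": [[[-1, 7, 0, -4, 0, 0, 0], [-1, 15, 0, -8, 0, 0, 0], [-1, 23, 0, -10.5, 0, 0, 0], [-1, 31, 0, -13, 0, 0, 0], [-1, 39.5, 0, -15, 0, 0, 0], [-1, 48, 0, -16, 0, 0, 0], [-1, 56.5, 0, -16.5, 0, 0, 0], [-1, 65, 0, -16.5, 0, 0, 0], [-1, 73.5, 0, -16, 0, 0, 0], [-1, 82, 0, -14, 0, 0, 0]]]}}

```text
t: 4.65
eef_pos: [0.6535, -0.011, 0.1592]
tool_rot: [-0.001, 1.0, 0.022, -0.001]
contact_force: [-4.8, 5.4, 6.4]
gripper_width: 0.151
grasp_force: 41.9
```

>>> {"method": "step_arm", "body": {"increments": [[[-1, 5, 0, 1, 0, 0, 0], [-1, 10, 0, 2.2, 0, 0, 0], [-1, 15, 0, 3.8, 0, 0, 0], [-1, 17, 0, 4.5, 0, 0, 0], [-1, 17, 0, 4.5, 0, 0, 0], [0.2, 17, 0, 4.5, 0, 0, 0], [0.2, 17, 0, 4.5, 0, 0, 0], [0.2, 17, 0, 4.5, 0, 0, 0], [0.2, 17, 0, 4.5, 0, 0, 0], [0.2, 17, 0, 4.5, 0, 0, 0]]]}}

```text
t: 5.48
eef_pos: [0.6709, -0.0132, 0.1533]
tool_rot: [0.0, 1.0, 0.021, 0.0]
contact_force: [0.2, 0.1, -0.0]
gripper_width: 0.601
grasp_force: 0.0
```

>>> {"method": "step_arm", "body": {"increments": [[[1, 0, 0, -5, 0, 0, 0], [1, 0, 0, -20, 0, 0, 0], [1, 0, 0, -45, 0, 0, 0], [1, 0, 0, -75, 0, 0, 0], [1, 0, 0, -100, 0, 0, 0]]]}}

```text
t: 5.9
eef_pos: [0.6709, -0.0126, 0.2552]
tool_rot: [0.0, 1.0, 0.021, 0.0]
contact_force: [0.5, -1.0, 0.4]
gripper_width: 0.999
grasp_force: 0.0
```

Run:
```python
from plan import *
from station import bot
L=[.516,-.296,.25]
g=T(L,[[-.08,0,0]])[0]
print(g)
inc([(.5,-.19,.2,.15),(g[0],g[1],.14,.25),(g[0],g[1],.044-.019,.25)])
c=bot.read_camera('side');cv2.imwrite('pics/e.png',crop(c,230,130,390,290,3.5))
```

```text
[ 0.43848701 -0.31579232  0.        ]
t 5.9 pos [ 0.6709 -0.0126  0.2552] h 0.0423 z [ 0.001 -0.    -1.   ] w 0.999 F [ 0.5 -1.   0.4] gf 0.0
(0.5, -0.19, 0.2, 0.15) -> [-178.3  170.    55.1] [ 0.  -0.  -6.2]
(np.float64(0.4384870062631484), np.float64(-0.31579231674036184), 0.14, 0.25) -> [-245.1  293.1  115.1] [  0.   -0.  -11.9]
(np.float64(0.4384870062631484), np.float64(-0.31579231674036184), 0.024999999999999998, 0.25) -> [-245.2  293.1  230.1] [  0.   -0.  -11.9]
```

View pics/e.png

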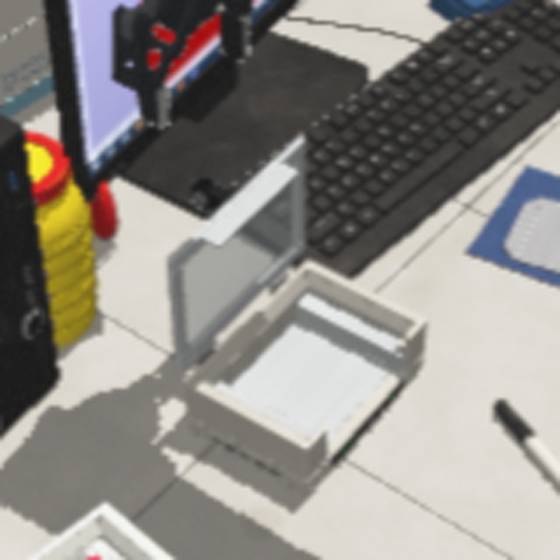

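>>> {"method": "step_arm", "body": {"increments": [[[1, -12, 14, 0, 0, 0, -1], [1, -32, 38, 0, 0, 0, -2], [1, -55, 66, 0, 0, 0, -3], [1, -80, 96, 0, 0, 0, -4], [1, -105, 126, 0, 0, 0, -5], [1, -130, 156, 10, 0, 0, -6], [1, -155, 186, 22, 0, 0, -7], [1, -178, 213, 34, 0, 0, -8], [1, -200, 239, 46, 0, 0, -9.5], [1, -218, 261, 58, 0, 0, -11]]]}}

```text
t: 6.78
eef_pos: [0.4619, -0.2848, 0.1951]
tool_rot: [0.001, 0.993, 0.117, 0.0]
contact_force: [0.5, -0.2, -0.5]
gripper_width: 1.0
grasp_force: 0.0
```

Run:
```python
from plan import *
from station import bot
o=bot.get_obs();print(o['q'].round(4).tolist(),o['eef_pos'].tolist())
inc([(.4385,-.3158,.14,.25),(.4385,-.3158,.025,.25)])
```

```text
[0.5655, 0.3065, -0.1555, 1.9029, 0.0592, 0.9359, -0.9552] [0.46194376417440547, -0.2848417544817094, 0.19511941891260387]
t 6.78 pos [ 0.4619 -0.2848  0.1951] h 0.2336 z [ 0.    -0.001 -1.   ] w 1.0 F [ 0.5 -0.2 -0.5] gf 0.0
(0.4385, -0.3158, 0.14, 0.25) -> [-30.   24.6  55.1] [ 0.1  0.  -0.9]
(0.4385, -0.3158, 0.025, 0.25) -> [-30.   24.5 170.1] [ 0.1  0.  -0.9]
```

>>> {"method": "step_arm", "body": {"increments": [[[1, -10, 10, 25, 0, 0, -1], [1, -20, 20, 55, 0, 0, -1], [1, -25, 24, 85, 0, 0, -1], [1, -26, 25, 110, 0, 0, -1], [1, -26, 25, 130, 0, 0, -1], [1, -26, 25, 147, 0, 0, -1], [1, -26, 25, 160, 0, 0, -1], [1, -26, 25, 167, 0, 0, -1], [1, -26, 25, 169, 0, 0, -1], [1, -26, 25, 169, 0, 0, -1]]]}}

```text
t: 7.62
eef_pos: [0.4446, -0.3129, 0.0261]
tool_rot: [-0.0, 0.992, 0.126, -0.0]
contact_force: [-0.7, 0.4, -0.3]
gripper_width: 1.0
grasp_force: 0.0
```

Run:
```python
from plan import *
from station import bot
inc([(.4424,-.3148,.025,.25)])
for n in('side','top'):
  c=bot.read_camera(n);x,y=proj(c,[[.46,-.31,.04]])[0].astype(int);cv2.imwrite('pics/f%s.png'%n,crop(c,x-45,y-60,x+45,y+40,4))
a,b=cv2.imread('pics/fside.png'),cv2.imread('pics/ftop.png');cv2.imwrite('pics/f.png',np.hstack([a,b]))
```

```text
t 7.62 pos [ 0.4446 -0.3129  0.0261] h 0.2519 z [-0.  0. -1.] w 1.0 F [-0.7  0.4 -0.3] gf 0.0
(0.4424, -0.3148, 0.025, 0.25) -> [-2.6  1.3  1.1] [-0.   0.   0.1]
```

View pics/f.png

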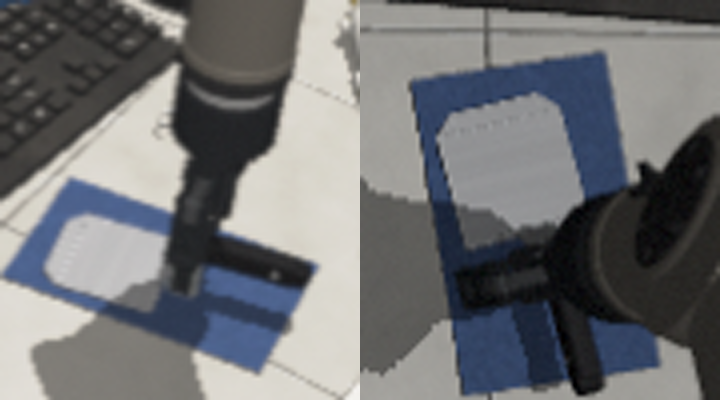

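>>> {"method": "step_arm", "body": {"increments": [[[-1, -2, 1, 1, 0, 0, 0], [-1, -2, 1, 1, 0, 0, 0], [-1, -2, 1, 1, 0, 0, 0], [-1, -2, 1, 1, 0, 0, 0], [-1, -2, 1, 1, 0, 0, 0], [-1, -2, 1, 1, 0, 0, 0], [-1, -2, 1, 1, 0, 0, 0], [-1, -2, 1, 1, 0, 0, 0], [-1, -2, 1, 1, 0, 0, 0], [-1, -2, 1, 1, 0, 0, 0]]], "force": 80}}

```text
t: 8.55
eef_pos: [0.4428, -0.3145, 0.0256]
tool_rot: [0.0, 0.992, 0.126, -0.0]
contact_force: [-1.6, -0.4, 5.3]
gripper_width: 0.211
grasp_force: 77.9
```

Run:
```python
from plan import *
inc([])
```

```text
t 8.55 pos [ 0.4428 -0.3145  0.0256] h 0.2517 z [-0. -0. -1.] w 0.211 F [-1.6 -0.4  5.3] gf 77.9
```

Run:
```python
from plan import *
S=[.5455,.2809,-.113]
print(T(S,[[-.191,0,0]]))
inc([(.4428,-.3145,.15,.25),(.46,-.02,.16,.1),(.3557,.3024,.13,-.113)])
```

```text
[[0.35571814 0.3024371  0.        ]]
t 8.55 pos [ 0.4428 -0.3145  0.0256] h 0.2517 z [-0. -0. -1.] w 0.211 F [-1.6 -0.4  5.3] gf 77.9
(0.4428, -0.3145, 0.15, 0.25) -> [-0.000e+00  1.000e-01 -1.244e+02] [0.  0.  0.1]
(0.46, -0.02, 0.16, 0.1) -> [  90.  -280.9 -134.5] [0.  0.  8.7]
(0.3557, 0.3024, 0.13, -0.113) -> [  69.2 -619.1 -104.6] [ 0.   0.  20.9]
```

>>> {"method": "step_arm", "body": {"increments": [[[-1, 0, 0, -4, 0, 0, 0], [-1, 0, 0, -14, 0, 0, 0], [-1, 0, 0, -30, 0, 0, 0], [-1, 2, -4, -48, 0, 0, 0], [-1, 4, -10, -66, 0, 0, 0.5], [-1, 8, -22, -84, 0, 0, 1], [-1, 14, -40, -100, 0, 0, 1.5], [-1, 22, -64, -114, 0, 0, 2], [-1, 31, -92, -124, 0, 0, 3], [-1, 40, -122, -130, 0, 0, 4]]]}}

```text
t: 9.38
eef_pos: [0.4516, -0.1858, 0.1571]
tool_rot: [0.001, 0.996, 0.09, 0.001]
contact_force: [0.1, 0.5, -2.5]
gripper_width: 0.209
grasp_force: 78.3
```

Run:
```python
from plan import *
inc([(.46,-.02,.16,.1),(.3557,.3024,.13,-.113)])
```

```text
t 9.38 pos [ 0.4516 -0.1858  0.1571] h 0.1796 z [ 0.002 -0.001 -1.   ] w 0.209 F [ 0.1  0.5 -2.5] gf 78.3
(0.46, -0.02, 0.16, 0.1) -> [  37.9 -161.6   -3.1] [ 0.1 -0.1  4.6]
(0.3557, 0.3024, 0.13, -0.113) -> [  -7.2 -497.5   26.4] [ 0.1 -0.1 16.8]
```

>>> {"method": "step_arm", "body": {"increments": [[[-1, 8, -30, 0, 0, 0, 1], [-1, 15, -60, 0, 0, 0, 2], [-1, 22, -91, 0, 0, 0, 3], [-1, 28, -122, -1, 0, 0, 4], [-1, 33, -153, -2, 0, 0, 5], [-1, 36, -184, -2, 0, 0, 6], [-1, 37, -215, -2, 0, 0, 7], [-1, 36, -246, 0, 0, 0, 8], [-1, 33, -277, 2, 0, 0, 9], [-1, 29, -308, 5, 0, 0, 10]]]}}

```text
t: 10.22
eef_pos: [0.4236, 0.1234, 0.1508]
tool_rot: [-0.0, 1.0, 0.003, 0.001]
contact_force: [0.5, 0.2, -1.8]
gripper_width: 0.21
grasp_force: 78.3
```

>>> {"method": "step_arm", "body": {"increments": [[[-1, -9, -30, 4, 0, 0, 1], [-1, -18, -60, 8, 0, 0, 2], [-1, -27, -90, 12, 0, 0, 3], [-1, -36, -117, 15, 0, 0, 4], [-1, -45, -140, 18, 0, 0, 5], [-1, -53, -158, 20, 0, 0, 6], [-1, -60, -170, 21, 0, 0, 6.8], [-1, -65, -178, 21, 0, 0, 6.8], [-1, -68, -180, 21, 0, 0, 6.8], [-1, -68, -180, 21, 0, 0, 6.8]]]}}

```text
t: 11.05
eef_pos: [0.3541, 0.3015, 0.1294]
tool_rot: [0.0, 0.998, -0.055, 0.0]
contact_force: [-0.6, 0.0, -1.5]
gripper_width: 0.213
grasp_force: 78.4
```

```bash
cat > snap.py <<'E'
from plan import *
import sys
o=bot.get_obs()
for n in('side','top'):
    pickle.dump(bot.read_camera(n),open(n+sys.argv[1]+'.pkl','wb'))
E
python3 snap.py 2
python3 - <<'E'
from plan import *
inc([(.3557,.3024,.13,-.113),(.3557,.3024,.0426,-.113)])
E
```

```text
t 11.15 pos [0.3551 0.3005 0.1293] h -0.1121 z [ 0.    -0.001 -1.   ] w 0.214 F [-0.1 -0.5 -1.2] gf 78.4
(0.3557, 0.3024, 0.13, -0.113) -> [ 0.4 -2.  -0.7] [ 0.  -0.   0.1]
(0.3557, 0.3024, 0.0426, -0.113) -> [ 0.3 -2.  86.7] [ 0.  -0.   0.1]
```

>>> {"method": "step_arm", "body": {"increments": [[[-1, 0, -1, 8, 0, 0, 0], [-1, 0, -1.5, 22, 0, 0, 0], [-1, 0, -1.5, 40, 0, 0, 0], [-1, 0, -1.5, 58, 0, 0, 0], [-1, 0, -1.5, 72, 0, 0, 0], [-1, 0, -1.5, 82, 0, 0, 0], [-1, 0, -1.5, 86, 0, 0, 0], [-1, 0, -1.5, 87, 0, 0, 0], [-1, 0, -1.5, 87, 0, 0, 0]]]}}

```text
t: 11.9
eef_pos: [0.3551, 0.3029, 0.0422]
tool_rot: [-0.0, 0.998, -0.056, 0.0]
contact_force: [0.8, 0.4, -1.6]
gripper_width: 0.213
grasp_force: 78.4
```

```bash
python3 snap.py 3
cat > ov3.py <<'E'
from plan import *
t,s=load('top3'),load('side3')
inc([])
o=bot.get_obs();p=o['eef_pos'];h=-.1125
S=[.5455,.2809,-.113];L=[p[0]+.076*np.cos(h),p[1]+.076*np.sin(h),h];zb=p[2]-.0226+.003
print(L,zb)
def ov(c,x0,y0,x1,y1,k):
    im=crop(c,x0,y0,x1,y1,k)
    d=lambda p,b,col:draw(im,c,T(p,b),x0,y0,k,col)
    d(S,box(-.0585,.0585,-.0835,.0835,.054),(0,255,0))
    d(S,box(-.0585,.0585,-.052,.052,.034),(255,255,0))
    d(S,box(-.043,.043,-.064,.064,.048),(255,0,255))
    d(L,box(-.05,.039,-.042,.042,zb),(0,0,255))
    return im
a=ov(t,200,180,290,290,5);b=ov(s,205,265,300,375,3.5)
im=np.zeros((600,800,3),np.uint8);im[:550,:450]=a;im[:385,455:455+332]=b[:,:332]
cv2.imwrite('pics/g.png',im)
E
python3 ov3.py
```

```text
t 12.0 pos [0.3553 0.3033 0.0428] h -0.1114 z [ 0.001  0.001 -1.   ] w 0.21 F [ 0.7  0.2 -2.4] gf 78.4
[np.float64(0.4308007897993049), np.float64(0.29480642658758094), -0.1125] 0.023172100117667842
```

View pics/g.png

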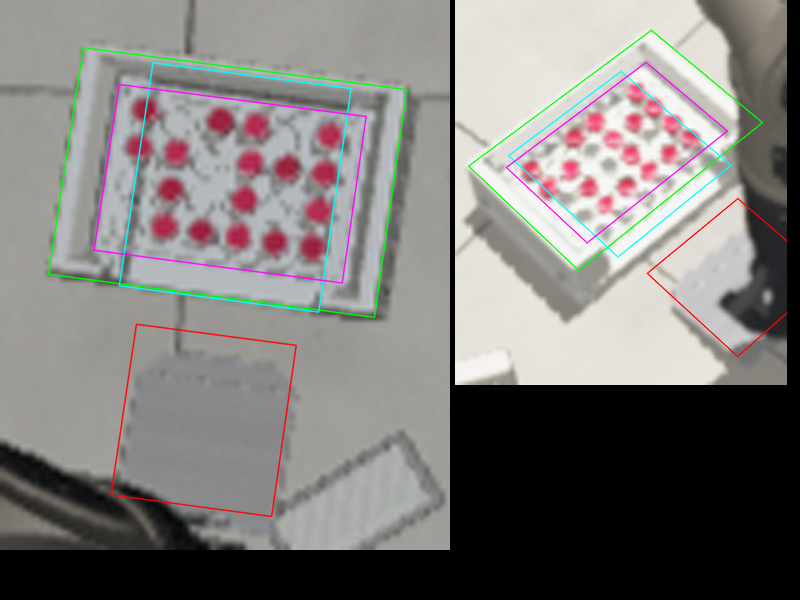

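Run:
```python
from h import *
t,s=load('top3'),load('side3')
L=[.4308,.2948,-.1125]
def prof(c,P): 
    q=proj(c,T(L,P)).astype(np.float32);g=cv2.cvtColor(c['image'],cv2.COLOR_RGB2GRAY)
    return cv2.remap(g,q[:,0],q[:,1],cv2.INTER_LINEAR)[:,0].tolist()
xs=np.arange(.05,-.075,-.003)
print((xs*1000).round().astype(int).tolist())
for y in(-.02,0,.02): print(y,prof(t,[[x,y,.023] for x in xs]),'S',prof(s,[[x,y,.023] for x in xs]))
ys=np.arange(.06,-.061,-.003);print((ys*1000).round().astype(int).tolist())
for x in(-.03,-.015,0): print(x,prof(t,[[x,y,.023] for y in ys]),'S',prof(s,[[x,y,.023] for y in ys]))
```

```text
[50, 47, 44, 41, 38, 35, 32, 29, 26, 23, 20, 17, 14, 11, 8, 5, 2, -1, -4, -7, -10, -13, -16, -19, -22, -25, -28, -31, -34, -37, -40, -43, -46, -49, -52, -55, -58, -61, -64, -67, -70, -73]
-0.02 [151, 151, 151, 152, 154, 155, 153, 151, 143, 137, 136, 137, 144, 140, 139, 138, 138, 137, 135, 134, 136, 136, 137, 139, 139, 137, 136, 137, 137, 137, 138, 139, 139, 139, 134, 114, 121, 149, 149, 88, 32, 22] S [166, 200, 219, 221, 221, 221, 221, 220, 220, 217, 210, 205, 199, 200, 201, 190, 162, 117, 57, 39, 38, 39, 41, 40, 40, 39, 37, 36, 37, 36, 37, 38, 39, 37, 37, 38, 32, 30, 30, 29, 29, 29]
0 [151, 151, 151, 152, 152, 152, 153, 148, 136, 136, 137, 137, 142, 138, 137, 136, 137, 137, 135, 134, 135, 136, 138, 139, 138, 137, 135, 136, 138, 138, 138, 140, 141, 138, 129, 94, 63, 56, 26, 15, 18, 18] S [167, 197, 221, 223, 222, 221, 221, 221, 222, 219, 209, 205, 200, 201, 203, 202, 201, 200, 200, 199, 195, 175, 118, 77, 73, 68, 75, 117, 125, 78, 42, 38, 38, 37, 36, 36, 37, 40, 61, 92, 105, 107]
0.02 [117, 123, 126, 124, 114, 112, 111, 121, 136, 138, 138, 138, 139, 138, 137, 136, 137, 138, 135, 134,
[... 976 characters left out ...]
7, 136, 137, 136, 136, 136, 136, 135, 136, 136, 135, 135, 135, 136, 136, 135, 136, 127, 154, 157, 156, 158, 158] S [227, 227, 217, 161, 135, 164, 196, 197, 197, 197, 196, 178, 107, 57, 49, 50, 69, 110, 127, 141, 142, 120, 88, 70, 68, 61, 46, 39, 38, 38, 39, 40, 40, 39, 39, 39, 39, 40, 39, 40, 41]
0 [154, 155, 156, 156, 156, 155, 156, 140, 136, 137, 136, 137, 136, 138, 137, 137, 136, 137, 136, 136, 137, 136, 136, 137, 137, 138, 138, 138, 137, 137, 138, 138, 139, 137, 138, 138, 154, 157, 157, 156, 156] S [226, 226, 224, 194, 152, 178, 198, 198, 198, 198, 198, 198, 199, 200, 200, 200, 200, 200, 200, 201, 201, 200, 200, 201, 199, 193, 171, 111, 49, 38, 37, 40, 38, 39, 39, 39, 39, 42, 53, 62, 56]
```

```bash
cat > fit3.py <<'E'
from plan import *
import sys
def measure(tag,tcp,h,v0=(-.0,0,0,0,.1),floor=None,verbose=1):
    """fit lifter rel. to nominal (origin .076 ahead, blade underside .0226 below TCP): dx,dy,dyaw,pitch(nose down)about grasp"""
    t,s=load('top'+tag),load('side'+tag)
    def model(v,P):
        P=np.array(P,float)+[.076,0,-.0416]  # rel. to grasp point, z of underside
        P=P@Ro.from_euler('y',v[3]).as_matrix().T+[v[0],v[1],0.019]
        P=P@Ro.from_euler('z',h+v[2]).as_matrix().T
        return P+tcp
    lines=[]
    def edge(c,a,b,sign,v):
        # a,b lifter-frame pts outside->inside ; strongest signed step
        k=np.linspace(0,1,60);Q=model(v,np.outer(1-k,a)+np.outer(k,b));q=proj(c,Q).astype(np.float32)
        g=cv2.GaussianBlur(cv2.cvtColor(c['image'],cv2.COLOR_RGB2GRAY),(0,0),.6).astype(np.float32)
        p=cv2.remap(g,q[:,0],q[:,1],cv2.INTER_LINEAR)[:,0]; d=np.gradient(p)*sign; i=d.argmax(); return q[i],d[i]
    z=.003; F=[]
    for y in(-.02,-.01,0,.01): F+=[('t',(.055,y,z),(.01,y,z),-1,0,.039),('s',(.035,y,z),(.005,y,z),-1,0,.039)] if y>-.02 else [('t',(.055,y,z),(.01,y,z),-1,0,.039)]
    for x in(-.03,-.02,-.01,0,.01): F+=[('t',(x,-.06,z),(x,-.035,z),-1,1,-.042)]
    for x in(-.03,-.02,-.01,0,.01): F+=[('t',(x,.033,z),(x,.05,z),1,1,.042)]
    for x in(-.03,-.02,-.01,0): F+=[('s',(x,.048,z),(x,.035,z),1,1,.042)]
    C=dict(t=t,s=s)
    v=np.array([-.0,0,0,0.])
    obs=[(C[f[0]],edge(C[f[0]],np.array(f[1]),np.array(f[2]),f[3],v),f) for f in F]
    def res(v):
        r=[]
        for c,(q,_),f in obs:
            # distance from q to model line
            A=[.0,.0,z];B=[.0,.0,z];A[f[4]]=B[f[4]]=f[5];A[1-f[4]]=-.03;B[1-f[4]]=.02
            a,b=proj(c,model(v,[A,B]));n=np.array([-(b-a)[1],(b-a)[0]])/np.linalg.norm(b-a);r.append((q-a)@n)
        return np.r_[r,v[2]*20]
    r=least_squares(res,v,loss='soft_l1',f_scale=.5)
    print('dx,dy,dyaw,pitch',r.x.round(4),'res px',res(r.x).round(1)); print('tip/origin world',model(r.x,[[.039,0,0],[0,0,0],[-.05,0,0]]).round(4).tolist())
    return r.x
if __name__=='__main__':
    measure('3',np.array([.3553,.3033,.0428]),-.1114)
E
python3 fit3.py
```

```text
dx,dy,dyaw,pitch [-0.0007  0.0005 -0.0214  0.1822] res px [-1.3  0.4 -0.2 -0.2  0.3  0.3  0.   1.1  1.2  0.5  0.6  0.3 -0.3 -0.5
 -0.4 -0.4 -0.2 -0.4  0.1 -0.2  0.  -0.4]
tip/origin world [[0.4593, 0.2899, 0.0001], [0.4213, 0.295, 0.0071], [0.3725, 0.3015, 0.0162]]
```

```bash
python3 - <<'E'
from fit3 import *
measure('2',np.array([.3551,.3005,.1293]),-.1121)
inc([])
E
python3 snap.py 4
python3 - <<'E'
from fit3 import *
o=bot.get_obs();measure('4',o['eef_pos'],-.1114);print(o['q'].round(3),o['torque'])
E
```

```text
dx,dy,dyaw,pitch [ 5.810e-02  5.000e-04 -1.770e-02  5.748e-01] res px [ 0.3 -0.1  2.   0.1 -3.6  0.  -4.3  1.5  1.   0.   0.  -0.   0.5 -0.4
 -0.8 -1.1 -2.  -1.6 -0.1  1.3  2.3 -0.4]
tip/origin world [[0.486, 0.2839, 0.0509], [0.4536, 0.2881, 0.0721], [0.412, 0.2935, 0.0992]]
t 12.0 pos [0.3553 0.3033 0.0428] h -0.1114 z [ 0.001  0.001 -1.   ] w 0.21 F [ 0.7  0.2 -2.4] gf 78.4
dx,dy,dyaw,pitch [-1.000e-03  1.000e-04 -1.160e-02  1.662e-01] res px [-0.1  0.2  1.  -1.3 -0.2  0.1  0.1  0.6  0.2  0.3  0.5  0.7 -0.4 -0.3
 -0.4 -0.2  0.  -0.3  0.  -0.3 -0.  -0.2]
tip/origin world [[0.46, 0.2905, 0.0018], [0.4218, 0.2952, 0.0082], [0.3728, 0.3012, 0.0165]]
[-0.546  0.454 -0.352  2.168  0.288  0.562 -2.793] [-0.03291516  0.10415004 -0.0088752 ]
```

>>> {"method": "step_arm", "body": {"increments": [[[-1, 0, 0, 3, 0, 0, 0], [-1, 0, 0, 7, 0, 0, 0], [-1, 0, 0, 11, 0, 0, 0], [-1, 0, 0, 15, 0, 0, 0], [-1, 0, 0, 18, 0, 0, 0], [-1, 0, 0, 20.5, 0, 0, 0]]], "force": 40}}

```text
t: 12.6
eef_pos: [0.3526, 0.309, 0.0252]
tool_rot: [-0.003, 0.999, -0.054, 0.0]
contact_force: [-29.1, 2.1, 73.9]
gripper_width: 0.219
grasp_force: 121.4
```

>>> {"method": "step_arm", "body": {"increments": [[[-1, 0, 0, 0.5, 0, 0, 0], [-1, 0, 0, 0.5, 0, 0, 0], [-1, 0, 0, 0.5, 0, 0, 0], [-1, 0, 0, 0.5, 0, 0, 0]]], "force": 120}}

```text
t: 12.93
eef_pos: [0.3524, 0.309, 0.0251]
tool_rot: [-0.003, 0.999, -0.053, 0.0]
contact_force: [-22.8, 4.1, 55.7]
gripper_width: 0.211
grasp_force: 120.0
```

```bash
python3 snap.py 5
python3 - <<'E'
from fit3 import *
o=bot.get_obs();inc([],o);measure('5',o['eef_pos'],-.1114)
E
```

```text
t 13.03 pos [0.3525 0.309  0.0251] h -0.1067 z [ 0.001  0.007 -1.   ] w 0.211 F [-21.    4.1  55.3] gf 120.0
dx,dy,dyaw,pitch [-0.0015 -0.006  -0.0035  0.0659] res px [ 0.   1.5 -0.4  0.3 -9.   1.7 -2.9 -0.1 -0.3 -0.5  0.2 -0.1 -0.1 -0.4
 -0.9  0.  -0.6  0.5  0.9  0.8  1.  -0.1]
tip/origin world [[0.4615, 0.2903, -0.0049], [0.4228, 0.2948, -0.0024], [0.3733, 0.3005, 0.0009]]
```

>>> {"method": "step_arm", "body": {"increments": [[[-1, 0, 0, -2, 0, 0, 0], [0, 0, 0, -3, 0, 0, 0], [0, 0, 0, -2, 0, 0, 0], [0, 0, 0, -1, 0, 0, 0], [0, 0, 0, -1, 0, 0, 0], [0, 0, 0, -1, 0, 0, 0]]], "force": 60}}

```text
t: 13.53
eef_pos: [0.3548, 0.3024, 0.0216]
tool_rot: [0.0, 0.998, -0.056, -0.0]
contact_force: [-0.6, 0.5, 0.5]
gripper_width: 0.498
grasp_force: 0.0
```

```bash
python3 snap.py 6
python3 - <<'E'
from fit3 import *
o=bot.get_obs();inc([],o);measure('6',np.array([.3526,.3065,.0226]),-.1114)
E
```

```text
t 13.63 pos [0.3548 0.3026 0.0217] h -0.1117 z [-0.001 -0.001 -1.   ] w 0.502 F [ 0.6  0.9 -0.3] gf 0.0
dx,dy,dyaw,pitch [ 0.008  -0.004   0.005   0.1713] res px [-0.3  0.1 -0.2 -0.2  2.   0.4 -0.2  0.6  0.   0.1 -0.   0.1 -0.4 -0.
 -0.5  0.3 -0.1  2.4 -2.7  2.9 -2.1  0.1]
tip/origin world [[0.4657, 0.2904, -0.019], [0.4275, 0.2944, -0.0123], [0.3785, 0.2997, -0.0038]]
```

```bash
python3 - <<'E'
import re
src=open('fit3.py').read()
# generalise: extra params dz, fixed pitch option
src=src.replace("[v[0],v[1],0.019]","[v[0],v[1],0.019+v[4]]").replace("v=np.array([-.0,0,0,0.])","v=np.array(v0,float)")
src=src.replace("r=least_squares(res,v,","m=np.array(free);full=lambda w:np.where(m,w,v)\n    r=least_squares(lambda w:res(full(w)),v,").replace("v0=(-.0,0,0,0,.1),floor=None","v0=(0,0,0,0,0),free=(1,1,1,1,0)").replace("res(r.x).round(1)","res(full(r.x)).round(1),'cost',r.cost.round(2)").replace("model(r.x,","model(full(r.x),")
open('fit3.py','w').write(src)
E
python3 - <<'E'
from fit3 import *
A=np.array
print('6 flat');measure('6',A([.3526,.3065,.0226]),-.1114,v0=(-.005,0,0,0,0),free=(1,1,1,0,0))
measure('6',A([.3526,.3065,.0226]),-.1114,v0=(-.005,0,0,0,0),free=(1,1,1,0,1))
print('3 flat z free');measure('3',A([.3553,.3033,.0428]),-.1114,v0=(-.01,0,0,0,-.01),free=(1,1,1,0,1))
measure('3',A([.3553,.3033,.0428]),-.1114,v0=(-.01,0,0,0,-.01),free=(1,1,1,1,1))
E
```

```text
6 flat
dx,dy,dyaw,pitch [-0.003  -0.0077  0.0196  0.      0.    ] res px [  0.5   0.3 -13.6   0.7  -9.9   1.  -13.6   4.2  -0.4   0.   -0.2   0.2
   0.8  -0.4   0.1  -0.1   0.1   0.   -0.1   0.2  -5.1   0.4] cost 23.12
tip/origin world [[0.4634, 0.2886, 0.0], [0.4246, 0.2921, 0.0], [0.3748, 0.2967, 0.0]]
dx,dy,dyaw,pitch [-0.0023 -0.0048  0.021   0.0013 -0.0183] res px [  0.5   0.3 -10.6   0.7  -6.9   1.  -10.5   4.2  -0.4  -0.   -0.3   0.1
   0.3  -1.   -0.4  -0.6  -0.4   3.8   3.7   4.   -1.3   0.4] cost 22.1
tip/origin world [[0.4644, 0.2915, -0.0183], [0.4255, 0.2951, -0.0183], [0.3757, 0.2996, -0.0183]]
3 flat z free
dx,dy,dyaw,pitch [-0.0108 -0.0018  0.007  -0.0407 -0.014 ] res px [  0.3   0.6 -11.6   0.3  -0.5   0.7 -11.9   6.    0.1   0.2   0.3   0.3
  -2.   -1.6  -1.1  -0.6  -0.5   0.4   0.6   0.    0.1   0.1] cost 16.85
tip/origin world [[0.4588, 0.2906, 0.0062], [0.42, 0.2947, 0.0062], [0.3702, 0.2999, 0.0062]]
dx,dy,dyaw,pitch [ 0.0241  0.0014 -0.0317  0.5069  0.0107] res px [ 0.1  0.3 -7.3 -0.1  3.7  0.1 -7.7  7.4  1.   0.7  0.2 -0.3 -0.1 -0.3
 -0.5 -0.7 -1.2 -0.9 -0.   0.3  1.1 -0.6] cost 14.23
tip/origin world [[0.4589, 0.2898, -0.0197], [0.4251, 0.2947, -0.0008], [0.3819, 0.3009, 0.0235]]
```

>>> {"method": "step_arm", "body": {"increments": [[[-1, 0, 0, -1, 0, 0, 0], [-1, 0, 0, -1, 0, 0, 0], [-1, 0, 0, -1, 0, 0, 0], [-1, 0, 0, -1, 0, 0, 0], [-1, 0, 0, -1, 0, 0, 0], [-1, 0, 0, -1, 0, 0, 0], [-1, 0, 0, -1, 0, 0, 0]]], "force": 120}}

```text
t: 14.22
eef_pos: [0.3549, 0.3032, 0.0233]
tool_rot: [-0.0, 0.998, -0.056, 0.0]
contact_force: [-0.3, 0.8, 3.9]
gripper_width: 0.217
grasp_force: 117.1
```

>>> {"method": "step_arm", "body": {"increments": [[[-1, 0, 0, -2, 0, 0, 0], [-1, 0, 0, -5, 0, 0, 0], [-1, 0, 0, -9, 0, 0, 0], [-1, 0, 0, -14, 0, 0, 0], [-1, 0, 0, -18, 0, 0, 0], [-1, 0, 0, -20, 0, 0, 0], [-1, 0, 0, -20, 0, 0, 0]]]}}

```text
t: 14.8
eef_pos: [0.3551, 0.3032, 0.0438]
tool_rot: [-0.0, 0.998, -0.056, 0.0]
contact_force: [-0.6, 0.4, -1.8]
gripper_width: 0.215
grasp_force: 117.1
```

```bash
python3 snap.py 7
cat >> fit3.py <<'E'

def tops(tag,tcp,h):
    "top-view profile edges on plane z of level blade; returns front, rear-ish edge in TCP-ahead mm; shadow gap on left"
    t=load('top'+tag);g=cv2.GaussianBlur(cv2.cvtColor(t['image'],cv2.COLOR_RGB2GRAY),(0,0),.5)
    zb=tcp[2]-.0226+.003
    out=[]
    for y in(-.02,-.012,-.004):
        xs=np.arange(.14,.015,-.0005);q=proj(t,T([tcp[0],tcp[1],h],[[x,y,0] for x in xs])+[0,0,zb]).astype(np.float32)
        p=cv2.remap(g,q[:,0],q[:,1],cv2.INTER_CUBIC)[:,0].astype(float);d=np.gradient(cv2.GaussianBlur(p[:,None],(0,0),2)[:,0])
        i=d[:120].argmin();out.append((1000*xs[i]).round(1))
    return out
E
python3 - <<'E'
from fit3 import *
o=bot.get_obs();inc([],o);print(tops('7',o['eef_pos'],-.1114),tops('3',np.array([.3553,.3033,.0428]),-.1114),tops('6',np.array([.3548,.3026,.0226]),-.1))
measure('7',o['eef_pos'],-.1114,v0=(-.005,0,0,0,0),free=(1,1,1,1,0));measure('7',o['eef_pos'],-.1114,v0=(-.005,0,0,.15,0),free=(1,1,1,1,0))
E
```

```text
t 14.9 pos [0.3548 0.3029 0.0432] h -0.1114 z [ 0.  0. -1.] w 0.22 F [-0.5  0.1 -1.6] gf 117.1
[np.float64(136.5), np.float64(137.0), np.float64(136.5)] [np.float64(136.0), np.float64(137.0), np.float64(136.5)] [np.float64(137.5), np.float64(137.0), np.float64(138.0)]
dx,dy,dyaw,pitch [ 0.0012 -0.0045  0.0063  0.1073  0.    ] res px [ 0.4  0.2 -0.6  0.8 -0.9  0.2 -1.3  0.1  0.4 -0.1 -0.  -0.2 -0.6 -0.4
 -0.6 -0.8 -0.4  0.6  0.6  0.7  1.   0.1] cost 2.77
tip/origin world [[0.4648, 0.2868, 0.0086], [0.4263, 0.2909, 0.0127], [0.3768, 0.2961, 0.0181]]
dx,dy,dyaw,pitch [ 0.0619  0.0059 -0.1325  0.8381  0.    ] res px [ 2.   1.2 -3.3  0.2 -3.8  0.2 -3.1  5.7  1.2 -0.  -1.5 -1.8 -0.2  2.
  1.9 -1.  -2.  -2.  -0.4  1.1  2.3 -2.6] cost 15.78
tip/origin world [[0.461, 0.2826, -0.0511], [0.4357, 0.2889, -0.0221], [0.4032, 0.297, 0.0151]]
```

>>> {"method": "step_arm", "body": {"increments": [[[-1, 0, 0, 3, 0, 0, 0], [-1, 0, 0, 6, 0, 0, 0], [-1, 0, 0, 9, 0, 0, 0], [-1, 0, 0, 9, 0, 0, 0]]]}}

```text
t: 15.23
eef_pos: [0.3543, 0.3025, 0.0333]
tool_rot: [0.001, 0.998, -0.056, -0.001]
contact_force: [-0.1, -0.6, -1.7]
gripper_width: 0.213
grasp_force: 117.1
```

>>> {"method": "step_arm", "body": {"increments": [[[-1, 0, 0, 2, 0, 0, 0], [-1, 0, 0, 3, 0, 0, 0], [-1, 0, 0, 3, 0, 0, 0]]]}}

```text
t: 15.48
eef_pos: [0.3547, 0.3029, 0.0309]
tool_rot: [0.0, 0.998, -0.056, -0.0]
contact_force: [0.4, 0.5, -1.5]
gripper_width: 0.214
grasp_force: 117.1
```

>>> {"method": "step_arm", "body": {"increments": [[[-1, 0, 0, 2, 0, 0, 0], [-1, 0, 0, 3, 0, 0, 0], [-1, 0, 0, 3, 0, 0, 0]]]}}

```text
t: 15.73
eef_pos: [0.3547, 0.3028, 0.0279]
tool_rot: [0.0, 0.998, -0.056, -0.0]
contact_force: [-0.9, -1.0, -2.4]
gripper_width: 0.218
grasp_force: 117.1
```

>>> {"method": "step_arm", "body": {"increments": [[[-1, 0, 0, 1, 0, 0, 0], [-1, 0, 0, 2, 0, 0, 0], [-1, 0, 0, 2, 0, 0, 0]]]}}

```text
t: 15.98
eef_pos: [0.3547, 0.3029, 0.026]
tool_rot: [0.0, 0.998, -0.056, -0.0]
contact_force: [-0.2, 0.2, -0.7]
gripper_width: 0.215
grasp_force: 117.1
```

>>> {"method": "step_arm", "body": {"increments": [[[-1, 0, 0, 1, 0, 0, 0], [-1, 0, 0, 2, 0, 0, 0], [-1, 0, 0, 2, 0, 0, 0]]]}}

```text
t: 16.23
eef_pos: [0.3548, 0.303, 0.024]
tool_rot: [0.0, 0.998, -0.056, 0.0]
contact_force: [0.1, -0.4, -1.0]
gripper_width: 0.218
grasp_force: 117.3
```

>>> {"method": "step_arm", "body": {"increments": [[[-1, 0, 0, -2, 0, 0, 0], [-1, 0, 0, -6, 0, 0, 0], [-1, 0, 0, -11, 0, 0, 0], [-1, 0, 0, -16, 0, 0, 0], [-1, 0, 0, -18.5, 0, 0, 0], [-1, 0, 0, -19, 0, 0, 0]]]}}

```text
t: 16.73
eef_pos: [0.3552, 0.3033, 0.044]
tool_rot: [-0.001, 0.998, -0.056, 0.001]
contact_force: [0.2, -1.3, -1.5]
gripper_width: 0.215
grasp_force: 117.1
```

>>> {"method": "step_arm", "body": {"increments": [[[-1, 3, 0, 0, 0, 0, 0], [-1, 10, 0, 0, 0, 0, 0], [-1, 19, 0, 0, 0, 0, 0], [-1, 29, 0, 0, 0, 0, 0], [-1, 39, 0, 0, 0, 0, 0], [-1, 49, 0, 0, 0, 0, 0], [-1, 59, 0, 0, 0, 0, 0], [-1, 69, 0, 0, 0, 0, 0], [-1, 77, 0, 0, 0, 0, 0], [-1, 80, 0, 0, 0, 0, 0]]]}}

```text
t: 17.57
eef_pos: [0.4361, 0.2937, 0.0431]
tool_rot: [-0.0, 0.998, -0.056, 0.0]
contact_force: [0.2, -0.4, -2.5]
gripper_width: 0.214
grasp_force: 117.1
```

>>> {"method": "step_arm", "body": {"increments": [[[-1, 4, 0, 0, 0, 0, 0], [-1, 12, 0, 0, 0, 0, 0], [-1, 21, 0, 0, 0, 0, 0], [-1, 29, 0, 0, 0, 0, 0], [-1, 34, 0, 0, 0, 0, 0], [-1, 35, 0, 0, 0, 0, 0]]]}}

```text
t: 18.07
eef_pos: [0.4705, 0.2899, 0.0432]
tool_rot: [-0.0, 0.998, -0.056, 0.0]
contact_force: [-0.7, -0.3, -1.4]
gripper_width: 0.219
grasp_force: 117.1
```

>>> {"method": "step_arm", "body": {"increments": [[[-1, 0, 0, -2, 0, 0, 0], [-1, 0, 0, -5, 0, 0, 0], [-1, 0, 0, -8, 0, 0, 0], [-1, 0, 0, -8.5, 0, 0, 0], [-1, 0, 0, -8.5, 0, 0, 0]]]}}

```text
t: 18.48
eef_pos: [0.469, 0.2905, 0.0521]
tool_rot: [-0.0, 0.998, -0.055, 0.0]
contact_force: [0.3, -0.9, -1.7]
gripper_width: 0.217
grasp_force: 117.2
```

```bash
python3 snap.py 8
python3 - <<'E'
from plan import *
inc([])
# plate wells: red blobs in stand frame at plate-top height, both times
S=[.5455,.2809,-.113]
def wells(tag,n,z=.047):
    c=load(n+tag);im=c['image'].astype(int);m=((im[:,:,0]-im[:,:,1]>60)).astype(np.uint8)
    k,l,st,ce=cv2.connectedComponentsWithStats(m)
    P=ray(c,ce[1:],z)[:,:2]-S[:2];R=np.array([[np.cos(S[2]),-np.sin(S[2])],[np.sin(S[2]),np.cos(S[2])]]);P=P@R
    ok=(abs(P[:,0])<.06)&(abs(P[:,1])<.08)&(st[1:,4]>3);P=P[ok]
    return ok.sum(),P.min(0).round(4),P.max(0).round(4),((P.min(0)+P.max(0))/2).round(4)
for tag in('','8'):
    for n in('top','side'):print(tag,n,wells(tag,n))
E
```

```text
t 18.58 pos [0.4689 0.2903 0.0518] h -0.1108 z [ 0.  0. -1.] w 0.22 F [-0.9 -0.9 -2.5] gf 117.1
 top (np.int64(17), array([-0.0272, -0.047 ]), array([0.032 , 0.0494]), array([0.0024, 0.0012]))
 side (np.int64(17), array([-0.0287, -0.0424]), array([0.0304, 0.0537]), array([0.0009, 0.0056]))
8 top (np.int64(16), array([-0.0273, -0.0443]), array([0.0315, 0.0509]), array([0.0021, 0.0033]))
8 side (np.int64(9), array([-0.0286, -0.005 ]), array([0.0318, 0.0542]), array([0.0016, 0.0246]))
```

>>> {"method": "step_arm", "body": {"increments": [[[-1, 1, 0, 0, 0, 0, 0], [-1, 3, 0, 0, 0, 0, 0], [-1, 5, 0, 0, 0, 0, 0], [-1, 7, 0, 0, 0, 0, 0], [-1, 8, 0, 0, 0, 0, 0], [-1, 9, 0, 0, 0, 0, 0], [-1, 9.5, 0, 0, 0, 0, 0], [-1, 9.5, 0, 0, 0, 0, 0]]]}}

```text
t: 19.25
eef_pos: [0.4787, 0.2891, 0.0516]
tool_rot: [0.0, 0.998, -0.056, 0.0]
contact_force: [0.3, 0.4, -2.3]
gripper_width: 0.218
grasp_force: 117.2
```

```bash
python3 snap.py 9
cat > wells.py <<'E'
from plan import *
def wells(tag,n,F,z=.047,lim=(.06,.08)):
    c=load(n+tag);im=c['image'].astype(int);m=((im[:,:,0]-im[:,:,1]>60)).astype(np.uint8)
    k,l,st,ce=cv2.connectedComponentsWithStats(m)
    P=ray(c,ce[1:],z)[:,:2]-F[:2];R=np.array([[np.cos(F[2]),-np.sin(F[2])],[np.sin(F[2]),np.cos(F[2])]]);P=P@R
    ok=(abs(P[:,0])<lim[0])&(abs(P[:,1])<lim[1])&(st[1:,4]>3);P=P[ok]
    return ok.sum(),P.min(0).round(4),P.max(0).round(4),((P.min(0)+P.max(0))/2).round(4)
E
python3 - <<'E'
from wells import *
inc([])
for n in('top','side'):print(n,wells('9',n,[.5455,.2809,-.113]))
E
```

```text
t 19.35 pos [0.4785 0.2891 0.0516] h -0.1112 z [ 0. -0. -1.] w 0.217 F [ 0.3  0.5 -2.5] gf 117.3
top (np.int64(16), array([-0.0239, -0.0447]), array([0.0352, 0.0514]), array([0.0057, 0.0034]))
side (np.int64(8), array([-0.0258, -0.0045]), array([0.0339, 0.0542]), array([0.0041, 0.0249]))
```

>>> {"method": "step_arm", "body": {"increments": [[[-1, 0, 0, -1, 0, 0, 0], [-1, 0, 0, -2, 0, 0, 0], [-1, 0, 0, -3, 0, 0, 0], [-1, 0, 0, -4, 0, 0, 0], [-1, 0, 0, -5.5, 0, 0, 0], [-1, 0, 0, -7.5, 0, 0, 0], [-1, 0, 0, -10, 0, 0, 0], [-1, 0, 0, -12, 0, 0, 0], [-1, 0, 0, -13, 0, 0, 0], [-1, 0, 0, -13, 0, 0, 0]]]}}

```text
t: 20.18
eef_pos: [0.4787, 0.2893, 0.065]
tool_rot: [-0.0, 0.998, -0.056, 0.0]
contact_force: [0.4, 0.1, -2.7]
gripper_width: 0.215
grasp_force: 117.6
```

```bash
python3 snap.py 10
python3 - <<'E'
from wells import *
inc([])
for n in('top','side'):print(n,wells('10',n,[.5455,.2809,-.113],.060))
E
```

```text
t 20.28 pos [0.4785 0.2891 0.0647] h -0.1113 z [ 0. -0. -1.] w 0.214 F [ 0.8 -0.7 -2.7] gf 117.6
top (np.int64(16), array([-0.0232, -0.0443]), array([0.0358, 0.05  ]), array([0.0063, 0.0028]))
side (np.int64(8), array([-0.0279, -0.0036]), array([0.0332, 0.0563]), array([0.0027, 0.0264]))
```

>>> {"method": "step_arm", "body": {"increments": [[[-1, 0, 0, -2, 0, 0, 0], [-1, 0, 0, -6, 0, 0, 0], [-1, 0, 0, -12, 0, 0, 0], [-1, 0, 0, -20, 0, 0, 0], [-1, 0, 0, -28, 0, 0, 0], [-1, 0, 0, -36, 0, 0, 0], [-1, 0, 0, -44, 0, 0, 0], [-1, 0, 0, -50, 0, 0, 0], [-1, 0, 0, -54, 0, 0, 0], [-1, 0, 0, -55, 0, 0, 0]]]}}

```text
t: 21.12
eef_pos: [0.4789, 0.2894, 0.1206]
tool_rot: [-0.0, 0.998, -0.056, 0.001]
contact_force: [-0.2, 0.8, -1.9]
gripper_width: 0.215
grasp_force: 117.6
```

```bash
python3 snap.py 11
cat > wfit.py <<'E'
from plan import *
G=np.array([[(i-1.5)*.0193,(j-2.5)*.0193] for i in range(4) for j in range(6)])
def wfit(tag,x0,h,zw):
    "pose of plate's well plane: x,y,z,yaw,pitch(nose down +x),roll"
    obs=[]
    for n in('top','side'):
        c=load(n+tag);im=c['image'].astype(int);m=((im[:,:,0]-im[:,:,1]>60)).astype(np.uint8)
        k,l,st,ce=cv2.connectedComponentsWithStats(m)
        ce=ce[1:][(st[1:,4]>5)&(st[1:,4]<80)];obs.append((c,ce))
    p=np.array([*x0,zw,h,0,0])
    mod=lambda p:np.c_[G,0*G[:,0]]@Ro.from_euler('ZYX',p[3:]).as_matrix().T+p[:3]
    for it in range(8):
        A=[]
        for c,ce in obs:
            u=proj(c,mod(p));d=np.linalg.norm(u[:,None]-ce[None],axis=2);i=d.argmin(0)
            k=d.min(0)<(5 if it<3 else 2.5);A.append((c,i[k],ce[k]))
        r=least_squares(lambda p:np.concatenate([(proj(c,mod(p))[i]-q).ravel() for c,i,q in A]),p,loss='soft_l1');p=r.x
    print(tag,'n',[len(a[1]) for a in A],'rms',np.sqrt(np.mean(r.fun**2)).round(2),'xyz',p[:3].round(4),'yaw,pitch,roll',p[3:].round(3));return p
E
python3 - <<'E'
from wfit import *
inc([])
wfit('',[.548,.281],-.113,.046)
wfit('9',[.551,.2825],-.113,.046);wfit('10',[.551,.2825],-.113,.06);wfit('11',[.551,.2825],-.113,.115)
E
```

```text
t 21.22 pos [0.4786 0.2891 0.1198] h -0.1113 z [ 0.  0. -1.] w 0.215 F [-0.3  0.3 -3.3] gf 117.5
 n [17, 17] rms 0.21 xyz [0.5494 0.2835 0.0408] yaw,pitch,roll [-0.125  0.004 -0.   ]
9 n [16, 8] rms 0.25 xyz [0.5515 0.2841 0.0442] yaw,pitch,roll [-0.097 -0.024 -0.069]
10 n [16, 8] rms 0.29 xyz [0.5517 0.2843 0.0549] yaw,pitch,roll [-0.101 -0.028 -0.132]
11 n [16, 8] rms 0.32 xyz [0.5518 0.2848 0.1107] yaw,pitch,roll [-0.101  0.016 -0.117]
```

Run:
```python
from h import *
t,s=load('top11'),load('side11');W=[.5683,-.0158,.0412]
def ov(c,x0,y0,x1,y1,k):
    im=crop(c,x0,y0,x1,y1,k)
    draw(im,c,T(W,box(-.0585,.0585,-.0835,.0835,.060)),x0,y0,k,(0,255,0))
    draw(im,c,T(W,box(-.047,.047,-.068,.068,.040)),x0,y0,k,(0,0,255))
    return im
im=np.zeros((600,800,3),np.uint8)
a=ov(t,322,180,402,245,5);b=ov(s,275,195,355,275,5)
im[:325,:400]=a;im[:400,400:]=b
cv2.imwrite('pics/h.png',im)
```

```text
(no output)
```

View pics/h.png

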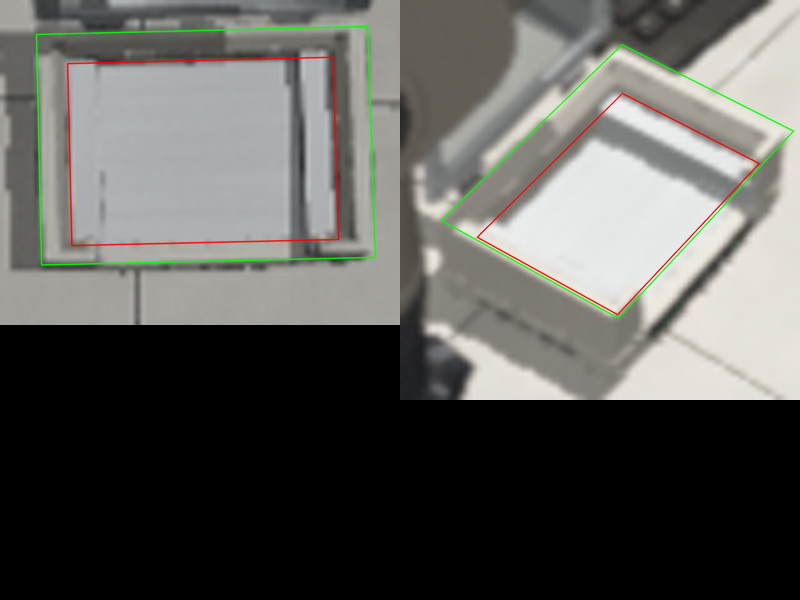

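Run:
```python
from plan import *
a=np.array([.4786,.2891,.12]);b=np.array([.4950,-.0226,.12])
inc([(*(a+(b-a)*f),-.111+.1525*f) for f in(.35,1)])
print(bot.get_obs()['q'].round(2))
```

```text
t 21.22 pos [0.4786 0.2891 0.1198] h -0.1113 z [ 0.  0. -1.] w 0.215 F [-0.3  0.3 -3.3] gf 117.5
(np.float64(0.48434), np.float64(0.18000500000000003), np.float64(0.12), -0.057625) -> [ 17.9 107.8  -0.2] [-0.  -0.  -3.1]
(np.float64(0.495), np.float64(-0.02260000000000001), np.float64(0.12), 0.041499999999999995) -> [ 5.09e+01  3.08e+02 -2.00e-01] [-0.  -0.  -8.8]
[-0.36  0.45 -0.38  1.91  0.22  0.82 -2.53]
```

>>> {"method": "step_arm", "body": {"increments": [[[-1, 0.3, 2, 0, 0, 0, 0], [-1, 1, 6, 0, 0, 0, -0.2], [-1, 2, 13, 0, 0, 0, -0.4], [-1, 3.7, 22, 0, 0, 0, -0.6], [-1, 5.5, 33, 0, 0, 0, -0.9], [-1, 7.7, 46, 0, 0, 0, -1.3], [-1, 10, 60, 0, 0, 0, -1.7], [-1, 12.5, 75, 0, 0, 0, -2.1], [-1, 15, 91, 0, 0, 0, -2.6], [-1, 17.9, 108, 0, 0, 0, -3.1]]]}}

```text
t: 22.05
eef_pos: [0.4842, 0.1779, 0.1196]
tool_rot: [0.0, 1.0, -0.029, -0.0]
contact_force: [0.2, -0.1, -2.3]
gripper_width: 0.217
grasp_force: 117.5
```

Run:
```python
from plan import *
inc([(.4950,-.0226,.12,.0412)])
```

```text
t 22.05 pos [0.4842 0.1779 0.1196] h -0.0571 z [-0. -0. -1.] w 0.217 F [ 0.2 -0.1 -2.3] gf 117.5
(0.495, -0.0226, 0.12, 0.0412) -> [ 22.2 199.5  -0.3] [ 0.   0.  -5.6]
```

>>> {"method": "step_arm", "body": {"increments": [[[-1, 1.8, 16, 0, 0, 0, -0.45], [-1, 3.6, 32, 0, 0, 0, -0.9], [-1, 5.5, 49, 0, 0, 0, -1.4], [-1, 7.3, 66, 0, 0, 0, -1.9], [-1, 9.2, 83, 0, 0, 0, -2.3], [-1, 11, 100, 0, 0, 0, -2.8], [-1, 13, 116, 0, 0, 0, -3.3], [-1, 14.6, 131, 0, 0, 0, -3.7], [-1, 16, 145, 0, 0, 0, -4.1], [-1, 17.5, 157, 0, 0, 0, -4.4]]]}}

```text
t: 22.88
eef_pos: [0.4922, 0.0195, 0.1195]
tool_rot: [0.0, 1.0, 0.009, -0.0]
contact_force: [-0.4, -1.1, -3.0]
gripper_width: 0.216
grasp_force: 117.6
```

Run:
```python
from plan import *
inc([(.4950,-.0226,.12,.0412)])
```

```text
t 22.88 pos [0.4922 0.0195 0.1195] h 0.0183 z [-0.    -0.001 -1.   ] w 0.216 F [-0.4 -1.1 -3. ] gf 117.6
(0.495, -0.0226, 0.12, 0.0412) -> [ 2.  42.1 -0.4] [ 0.   0.  -1.3]
```

>>> {"method": "step_arm", "body": {"increments": [[[-1, 0.5, 10, 0, 0, 0, -0.3], [-1, 1, 19, 0, 0, 0, -0.6], [-1, 1.3, 27, 0, 0, 0, -0.8], [-1, 1.6, 33, 0, 0, 0, -1], [-1, 1.8, 38, 0, 0, 0, -1.2], [-1, 2, 41, 0, 0, 0, -1.3], [-1, 2, 42, 0, 0, 0, -1.3], [-1, 2, 42, 0, 0, 0, -1.3]]]}}

```text
t: 23.55
eef_pos: [0.4956, -0.0198, 0.1196]
tool_rot: [-0.0, 1.0, 0.021, -0.0]
contact_force: [0.2, -0.4, -1.2]
gripper_width: 0.212
grasp_force: 117.6
```

```bash
python3 snap.py 12
python3 - <<'E'
from wfit import *
o=bot.get_obs();inc([],o)
p=wfit('12',[.568,-.016],.041,.11)
W=np.array([.5683,-.0158,.0412]);c,n=np.cos(W[2]),np.sin(W[2]);d=p[:2]-W[:2];print('plate in warmer',(c*d[0]+n*d[1]).round(4),(-n*d[0]+c*d[1]).round(4),p[3]-W[2])
E
```

```text
t 23.65 pos [ 0.4957 -0.0194  0.1196] h 0.043 z [ 0.  0. -1.] w 0.216 F [-0.1 -0.3 -2.1] gf 117.5
12 n [4, 13] rms 0.26 xyz [ 0.5697 -0.0133  0.1087] yaw,pitch,roll [ 0.059 -0.005 -0.132]
plate in warmer 0.0015 0.0024 0.018094460464967536
```

```bash
sed -i 's/def wfit(tag,x0,h,zw):/def wfit(tag,x0,h,zw,lock=0):/; s/A\]),p,loss/A]+([np.array([p[5],p[4]])*lock] if lock else [])),p,loss/' wfit.py
python3 - <<'E'
from wfit import *
for k in(0,1000):
    wfit('',[.548,.281],-.113,.046,k)
    wfit('9',[.551,.2825],-.113,.046,k);wfit('10',[.551,.2825],-.113,.06,k);wfit('11',[.551,.2825],-.113,.115,k);wfit('12',[.568,-.014],.041,.11,k)
E
```

```text
n [17, 17] rms 0.21 xyz [0.5494 0.2835 0.0408] yaw,pitch,roll [-0.125  0.004 -0.   ]
9 n [16, 8] rms 0.25 xyz [0.5515 0.2841 0.0442] yaw,pitch,roll [-0.097 -0.024 -0.069]
10 n [16, 8] rms 0.29 xyz [0.5517 0.2843 0.0549] yaw,pitch,roll [-0.101 -0.028 -0.132]
11 n [16, 8] rms 0.32 xyz [0.5518 0.2848 0.1107] yaw,pitch,roll [-0.101  0.016 -0.117]
12 n [4, 13] rms 0.26 xyz [ 0.5697 -0.0133  0.1087] yaw,pitch,roll [ 0.059 -0.005 -0.132]
 n [17, 17] rms 0.21 xyz [0.5494 0.2835 0.0408] yaw,pitch,roll [-0.125  0.    -0.   ]
9 n [16, 8] rms 0.3 xyz [0.5516 0.2843 0.0434] yaw,pitch,roll [-0.091 -0.    -0.   ]
10 n [16, 8] rms 0.46 xyz [0.5517 0.2847 0.0533] yaw,pitch,roll [-0.088 -0.    -0.   ]
11 n [16, 8] rms 0.48 xyz [0.5519 0.2851 0.1088] yaw,pitch,roll [-0.086  0.    -0.   ]
12 n [4, 14] rms 0.77 xyz [ 0.5704 -0.014   0.1068] yaw,pitch,roll [ 0.09 -0.   -0.  ]
```

>>> {"method": "step_arm", "body": {"increments": [[[-1, 0, 0, 0, 0.5, 0, 0], [-1, 0, 0, 0, 1.3, 0, 0], [-1, 0, 0, 0, 2.3, 0, 0], [-1, 0, 0, 0, 3.5, 0, 0], [-1, 0, 0, 0, 4.6, 0, 0], [-1, 0, 0, 0, 5.7, 0, 0], [-1, 0, 0, 0, 6.5, 0, 0], [-1, 0, 0, 0, 7, 0, 0], [-1, 0, 0, 0, 7, 0, 0]]]}}

```text
t: 24.4
eef_pos: [0.4956, -0.0204, 0.1195]
tool_rot: [-0.061, 0.998, 0.021, -0.001]
contact_force: [-0.8, -0.4, -2.7]
gripper_width: 0.217
grasp_force: 117.7
```

```bash
python3 snap.py 13
python3 - <<'E'
from wfit import *
wfit('8',[.548,.281],-.113,.041)
o=bot.get_obs();inc([],o)
wfit('13',[.568,-.016],.041,.11,1000)
p=wfit('13',[.568,-.016],.041,.11)
W=np.array([.5683,-.0158,.0412]);c,n=np.cos(W[2]),np.sin(W[2]);d=p[:2]-W[:2];print('plate in warmer',(c*d[0]+n*d[1]).round(4),(-n*d[0]+c*d[1]).round(4),p[3]-W[2])
E
```

```text
8 n [16, 8] rms 0.2 xyz [0.5488 0.2849 0.045 ] yaw,pitch,roll [-0.138 -0.006 -0.061]
t 24.5 pos [ 0.4957 -0.0199  0.1196] h 0.0422 z [-0.005  0.122 -0.993] w 0.219 F [-0.7 -0.5 -2.4] gf 117.6
13 n [10, 5] rms 0.2 xyz [ 0.5691 -0.0132  0.1092] yaw,pitch,roll [ 0.058 -0.    -0.   ]
13 n [10, 8] rms 0.7 xyz [ 0.569  -0.0131  0.1089] yaw,pitch,roll [ 0.066 -0.166  0.115]
plate in warmer 0.0008 0.0027 0.024840405546095873
```

Run:
```python
from wfit import *
for k in(100,30,10,3): p=wfit('13',[.5691,-.0132],.058,.109,k)
for k in(100,30,10,3): wfit('12',[.5697,-.0133],.058,.109,k)
for k in(30,10,3): wfit('11',[.5518,.2848],-.1,.109,k)
```

```text
13 n [10, 7] rms 0.58 xyz [ 0.5697 -0.0132  0.1073] yaw,pitch,roll [0.068 0.    0.002]
13 n [10, 7] rms 0.57 xyz [ 0.5697 -0.0132  0.1073] yaw,pitch,roll [0.069 0.002 0.015]
13 n [10, 8] rms 0.67 xyz [ 0.5695 -0.0132  0.1077] yaw,pitch,roll [ 0.076 -0.009  0.064]
13 n [10, 8] rms 0.66 xyz [ 0.5695 -0.0131  0.1075] yaw,pitch,roll [ 0.077 -0.021  0.079]
12 n [4, 14] rms 0.75 xyz [ 0.5704 -0.014   0.1069] yaw,pitch,roll [ 0.089 -0.    -0.009]
12 n [4, 13] rms 0.55 xyz [ 0.5699 -0.0136  0.1084] yaw,pitch,roll [ 0.069 -0.005 -0.091]
12 n [4, 13] rms 0.32 xyz [ 0.5698 -0.0134  0.1086] yaw,pitch,roll [ 0.063 -0.007 -0.121]
12 n [4, 13] rms 0.26 xyz [ 0.5697 -0.0133  0.1087] yaw,pitch,roll [ 0.06  -0.006 -0.131]
11 n [16, 8] rms 0.44 xyz [0.5518 0.285  0.1098] yaw,pitch,roll [-0.094  0.006 -0.058]
11 n [16, 8] rms 0.35 xyz [0.5518 0.2848 0.1105] yaw,pitch,roll [-0.099  0.014 -0.103]
11 n [16, 8] rms 0.32 xyz [0.5518 0.2848 0.1106] yaw,pitch,roll [-0.101  0.016 -0.115]
```

```bash
sed -i "s/ce=ce\[1:\]\[(st\[1:,4\]>5)&(st\[1:,4\]<80)\]/a=st[1:,4];md=np.median(a[a>5]);ce=ce[1:][(a>.75*md)\&(a<1.35*md)]/; s/(5 if it<3 else 2.5)/[5,5,4,2,1.5,1,.8,.6,.6,.6][it]/; s/range(8)/range(10)/" wfit.py
python3 - <<'E'
from wfit import *
wfit('',[.5494,.2835],-.113,.041)
wfit('8',[.5494,.2835],-.113,.041)
for k in(10,0):
  wfit('11',[.5518,.2848],-.1,.109,k);wfit('12',[.5697,-.0133],.058,.109,k);wfit('13',[.5691,-.0132],.058,.109,k)
E
```

```text
n [17, 13] rms 0.2 xyz [0.5493 0.2835 0.0406] yaw,pitch,roll [-0.125 -0.009  0.003]
8 n [16, 2] rms 0.15 xyz [0.5485 0.2847 0.0448] yaw,pitch,roll [-0.135 -0.019 -0.079]
11 n [15, 2] rms 0.27 xyz [0.5515 0.2848 0.1102] yaw,pitch,roll [-0.1    0.03  -0.098]
12 n [4, 0] rms 0.15 xyz [ 0.5684 -0.0139  0.1169] yaw,pitch,roll [ 0.09  -0.     0.001]
13 n [6, 0] rms 0.2 xyz [ 0.5689 -0.0133  0.1101] yaw,pitch,roll [ 0.055 -0.004  0.004]
11 n [15, 2] rms 0.2 xyz [0.5515 0.2847 0.1107] yaw,pitch,roll [-0.102  0.041 -0.117]
12 n [4, 0] rms 0.17 xyz [ 0.5676 -0.0137  0.1197] yaw,pitch,roll [ 0.094 -0.087  0.081]
13 n [5, 1] rms 0.27 xyz [ 0.569  -0.013   0.1114] yaw,pitch,roll [ 0.056 -0.328  0.277]
```

>>> {"method": "step_arm", "body": {"increments": [[[-1, -0.5, 0.9, 3, 0, 0, 0.3], [-1, -0.5, 2.1, 8, 0, 0, 0.6], [-1, -0.5, 3.2, 14, 0, 0, 0.9], [-1, -0.5, 4.2, 22, 0, 0, 0.9], [-1, -0.5, 5.2, 30, 0, 0, 0.9], [-1, -0.5, 6, 37, 0, 0, 0.9], [-1, -0.5, 6.8, 43, 0, 0, 0.9], [-1, -0.5, 7.4, 48, 0, 0, 0.9], [-1, -0.5, 7.6, 50, 0, 0, 0.9], [-1, -0.5, 7.6, 50, 0, 0, 0.9]]]}}

```text
t: 25.33
eef_pos: [0.4949, -0.0213, 0.0685]
tool_rot: [-0.061, 0.998, 0.013, -0.002]
contact_force: [-0.2, -0.3, -2.0]
gripper_width: 0.216
grasp_force: 117.7
```

```bash
python3 snap.py 14
python3 - <<'E'
from wfit import *
o=bot.get_obs();inc([],o)
W=np.array([.5683,-.0158,.0412]);c,n=np.cos(W[2]),np.sin(W[2])
for k in(1000,10):
    p=wfit('14',[.5683,-.0158],.045,.055,k)
    d=p[:2]-W[:2];print('plate in warmer',(c*d[0]+n*d[1]).round(4),(-n*d[0]+c*d[1]).round(4),p[3]-W[2])
E
```

```text
t 25.43 pos [ 0.4954 -0.0213  0.0692] h 0.0268 z [-0.005  0.122 -0.993] w 0.22 F [ 0.2 -1.2 -3.2] gf 117.7
14 n [7, 0] rms 0.16 xyz [ 0.5692 -0.0154  0.0551] yaw,pitch,roll [ 0.049 -0.    -0.   ]
plate in warmer 0.0009 0.0003 0.00813626946422167
14 n [7, 0] rms 0.16 xyz [ 0.5692 -0.0154  0.055 ] yaw,pitch,roll [ 0.049 -0.001 -0.   ]
plate in warmer 0.0009 0.0003 0.008130688799531494
```

>>> {"method": "step_arm", "body": {"increments": [[[-1, 0, 0.2, 2, 0, 0, 0], [-1, 0, 0.5, 4, 0, 0, 0], [-1, 0, 0.7, 5.5, 0, 0, 0], [-1, 0, 0.8, 6.5, 0, 0, 0], [-1, 0, 0.9, 7.5, 0, 0, 0], [-1, 0, 1, 8.5, 0, 0, 0], [-1, 0, 1.2, 9.5, 0, 0, 0], [-1, 0, 1.3, 10.5, 0, 0, 0], [-1, 0, 1.4, 11.5, 0, 0, 0], [-1, 0, 1.5, 12.5, 0, 0, 0]]]}}

```text
t: 26.27
eef_pos: [0.4952, -0.0213, 0.0564]
tool_rot: [-0.061, 0.998, 0.013, -0.002]
contact_force: [-0.0, 0.1, -2.6]
gripper_width: 0.215
grasp_force: 117.7
```

>>> {"method": "step_arm", "body": {"increments": [[[-1, 0, 0.2, 1, 0, 0, 0], [-1, 0, 0.3, 2.5, 0, 0, 0], [-1, 0, 0.5, 4, 0, 0, 0], [-1, 0, 0.6, 5, 0, 0, 0], [-1, 0, 0.7, 6, 0, 0, 0], [-1, 0, 0.7, 6, 0, 0, 0]]]}}

```text
t: 26.77
eef_pos: [0.4951, -0.0213, 0.0503]
tool_rot: [-0.061, 0.998, 0.013, -0.002]
contact_force: [-0.4, 0.1, -1.7]
gripper_width: 0.215
grasp_force: 117.6
```

```bash
python3 snap.py 15
python3 - <<'E'
from wfit import *
o=bot.get_obs();inc([],o)
W=np.array([.5683,-.0158,.0412]);c,n=np.cos(W[2]),np.sin(W[2])
for k in(1000,):
    p=wfit('15',[.5683,-.0158],.045,.047,k)
    d=p[:2]-W[:2];print('plate in warmer',(c*d[0]+n*d[1]).round(4),(-n*d[0]+c*d[1]).round(4),p[3]-W[2])
E
```

```text
t 26.87 pos [ 0.4952 -0.0213  0.0505] h 0.0267 z [-0.005  0.122 -0.993] w 0.214 F [-1.1 -0.  -0.8] gf 117.6
15 n [8, 0] rms 0.17 xyz [ 0.5677 -0.0156  0.0515] yaw,pitch,roll [ 0.051 -0.    -0.   ]
plate in warmer -0.0005 0.0002 0.01017790766211523
```

>>> {"method": "step_arm", "body": {"increments": [[[-1, -1, 0, 0, 0, 0, 0], [-1, -4, 0, 0, 0, 0, 0], [-1, -8, 0.1, 0, 0, 0, 0], [-1, -13, 0.2, 0, 0, 0, 0], [-1, -19, 0.3, 0, 0, 0, 0], [-1, -25, 0.4, 0, 0, 0, 0], [-1, -31, 0.5, 0, 0, 0, 0], [-1, -36, 0.5, 0, 0, 0, 0], [-1, -39, 0.6, 0, 0, 0, 0], [-1, -40, 0.6, 0, 0, 0, 0]]]}}

```text
t: 27.7
eef_pos: [0.4545, -0.0231, 0.0505]
tool_rot: [-0.061, 0.998, 0.013, -0.002]
contact_force: [-0.4, 0.4, -0.9]
gripper_width: 0.215
grasp_force: 117.6
```

```bash
python3 snap.py 16
python3 - <<'E'
from wfit import *
o=bot.get_obs();inc([],o);print(o['q'].round(2))
W=np.array([.5683,-.0158,.0412]);c,n=np.cos(W[2]),np.sin(W[2])
for k in(1000,10):
    p=wfit('16',[.5683,-.0158],.045,.047,k)
    d=p[:2]-W[:2];print('plate in warmer',(c*d[0]+n*d[1]).round(4),(-n*d[0]+c*d[1]).round(4),p[3]-W[2])
E
```

```text
t 27.8 pos [ 0.4552 -0.023   0.0505] h 0.0267 z [-0.005  0.122 -0.993] w 0.216 F [ 0.2 -0.  -0.2] gf 117.6
[ 0.32  0.44 -0.38  2.18  0.07  0.56 -1.63]
16 n [15, 0] rms 0.16 xyz [ 0.5684 -0.0155  0.0464] yaw,pitch,roll [ 0.04 -0.   -0.  ]
plate in warmer 0.0001 0.0003 -0.0015276652598006785
16 n [15, 0] rms 0.16 xyz [ 0.5685 -0.0155  0.0455] yaw,pitch,roll [ 0.038  0.002 -0.02 ]
plate in warmer 0.0003 0.0003 -0.003593351255157931
```

>>> {"method": "step_arm", "body": {"increments": [[[-1, -3, 0, 0, 0, 0, 0], [-1, -9, 0.1, 0, 0, 0, 0], [-1, -16, 0.2, 0, 0, 0, 0], [-1, -24, 0.3, 0, 0, 0, 0], [-1, -32, 0.5, 0, 0, 0, 0], [-1, -40, 0.6, 0, 0, 0, 0], [-1, -47, 0.7, 0, 0, 0, 0], [-1, -53, 0.7, 0, 0, 0, 0], [-1, -55, 0.7, 0, 0, 0, 0], [-1, -55, 0.7, 0, 0, 0, 0]]]}}

```text
t: 28.63
eef_pos: [0.3996, -0.0252, 0.0505]
tool_rot: [-0.061, 0.998, 0.013, -0.002]
contact_force: [-0.1, -1.1, -1.7]
gripper_width: 0.217
grasp_force: 117.7
```

```bash
python3 snap.py 17
python3 - <<'E'
from wfit import *
o=bot.get_obs();inc([],o);print(o['q'].round(2))
wfit('17',[.5683,-.0158],.045,.047,1000)
E
```

```text
t 28.73 pos [ 0.4007 -0.0251  0.0506] h 0.0267 z [-0.004  0.122 -0.993] w 0.218 F [ 0.7  0.2 -2.1] gf 117.7
[ 0.36  0.38 -0.4   2.29  0.05  0.5  -1.61]
17 n [17, 0] rms 0.15 xyz [ 0.5678 -0.0153  0.0499] yaw,pitch,roll [ 0.041 -0.    -0.   ]
```

```bash
cat >> plan.py <<'E'
def incw(pts):
    "pts: x,y,z,dyaw(world) keeping tilt"
    o=bot.get_obs();q=o['tool_rot'];R=Ro.from_quat([q[1],q[2],q[3],q[0]]).as_matrix();inc([],o)
    for p in pts:
        print(p,'->',(R.T@(np.array(p[:3])-o['eef_pos'])*1000).round(1),np.degrees(Ro.from_matrix(R.T@Ro.from_euler('z',p[3]).as_matrix()@R).as_rotvec()).round(1))
E
python3 - <<'E'
from plan import *
incw([(.4007,-.0251,.13,0),(.42,-.08,.15,.03),(.4609,-.3178,.12,.13),(.4609,-.3178,.05,.13)])
E
```

```text
t 28.73 pos [ 0.4007 -0.0251  0.0506] h 0.0267 z [-0.004  0.122 -0.993] w 0.218 F [ 0.7  0.2 -2.1] gf 117.7
(0.4007, -0.0251, 0.13, 0) -> [ -0.1  -9.7 -78.8] [0. 0. 0.]
(0.42, -0.08, 0.15, 0.03) -> [  17.7   42.8 -105.4] [-0.  -0.2 -1.7]
(0.4609, -0.3178, 0.12, 0.13) -> [  52.3  283.5 -104.7] [-0.  -0.9 -7.4]
(0.4609, -0.3178, 0.05, 0.13) -> [ 52.3 292.  -35.3] [-0.  -0.9 -7.4]
```

>>> {"method": "step_arm", "body": {"increments": [[[-1, 0, -0.5, -4, 0, 0, 0], [-1, 0, -1.5, -13, 0, 0, 0], [-1, 0, -3, -26, 0, 0, 0], [-1, 0, -5, -42, 0, 0, 0], [-1, 0, -6, -58, 0, 0, 0], [-1, 2, -5, -74, 0, 0, -0.2], [-1, 4, 1, -88, 0, 0, -0.4], [-1, 7, 14, -98, 0, -0.1, -0.8], [-1, 11, 32, -104, 0, -0.2, -1.2], [-1, 15, 54, -106, 0, -0.2, -1.7]]]}}

```text
t: 29.57
eef_pos: [0.4185, -0.0913, 0.1512]
tool_rot: [-0.061, 0.998, 0.03, -0.001]
contact_force: [0.4, -0.1, -1.9]
gripper_width: 0.216
grasp_force: 117.7
```

Run:
```python
from plan import *
incw([(.4609,-.3178,.13,.165-.0564),(.4609,-.3178,.05,.165-.0564)])
```

```text
t 29.57 pos [ 0.4185 -0.0913  0.1512] h 0.0591 z [-0.006  0.121 -0.993] w 0.216 F [ 0.4 -0.1 -1.9] gf 117.7
(0.4609, -0.3178, 0.13, 0.1086) -> [ 28.9 229.5  -6.5] [ 0.  -0.8 -6.2]
(0.4609, -0.3178, 0.05, 0.1086) -> [ 28.8 239.2  72.9] [ 0.  -0.8 -6.2]
```

>>> {"method": "step_arm", "body": {"increments": [[[-1, 3, 24, -1, 0, -0.1, -0.6], [-1, 6, 50, -2, 0, -0.2, -1.3], [-1, 9.5, 77, -3, 0, -0.3, -2], [-1, 13, 104, -4, 0, -0.4, -2.7], [-1, 16.5, 131, -4, 0, -0.5, -3.4], [-1, 20, 157, -5, 0, -0.6, -4.1], [-1, 23, 181, -5, 0, -0.7, -4.8], [-1, 26, 203, -5, 0, -0.8, -5.4], [-1, 28, 219, -6, 0, -0.8, -5.9], [-1, 29, 228, -6, 0, -0.8, -6.2]]]}}

```text
t: 30.4
eef_pos: [0.4592, -0.3188, 0.1277]
tool_rot: [-0.06, 0.995, 0.082, -0.006]
contact_force: [0.6, 0.4, -1.5]
gripper_width: 0.218
grasp_force: 117.9
```

Run:
```python
from plan import *
incw([(.4609,-.3178,.05,0),(.4609,-.3178,.03,0)])
```

```text
t 30.4 pos [ 0.4592 -0.3188  0.1277] h 0.1639 z [-0.021  0.119 -0.993] w 0.218 F [ 0.6  0.4 -1.5] gf 117.9
(0.4609, -0.3178, 0.05, 0) -> [ 2.   8.7 77.3] [0. 0. 0.]
(0.4609, -0.3178, 0.03, 0) -> [ 2.  11.1 97.1] [0. 0. 0.]
```

>>> {"method": "step_arm", "body": {"increments": [[[-1, 1, 1, 6, 0, 0, 0], [-1, 2, 2, 18, 0, 0, 0], [-1, 2, 4, 33, 0, 0, 0], [-1, 2, 6, 48, 0, 0, 0], [-1, 2, 8, 62, 0, 0, 0], [-1, 2, 9, 74, 0, 0, 0], [-1, 2, 10, 84, 0, 0, 0], [-1, 2, 11, 90, 0, 0, 0], [-1, 2, 11, 93, 0, 0, 0], [-1, 2, 11, 94, 0, 0, 0]]]}}

```text
t: 31.23
eef_pos: [0.4606, -0.315, 0.0322]
tool_rot: [-0.061, 0.995, 0.083, -0.006]
contact_force: [0.3, -0.0, -1.9]
gripper_width: 0.215
grasp_force: 117.8
```

>>> {"method": "step_arm", "body": {"increments": [[[-1, 0, 0.1, 1, 0, 0, 0], [-1, 0, 0.2, 2, 0, 0, 0], [-1, 0, 0.3, 3, 0, 0, 0], [-1, 0, 0.3, 3, 0, 0, 0]]]}}

```text
t: 31.57
eef_pos: [0.4608, -0.3155, 0.0298]
tool_rot: [-0.061, 0.995, 0.082, -0.006]
contact_force: [-0.7, -0.2, -1.1]
gripper_width: 0.219
grasp_force: 117.8
```

>>> {"method": "step_arm", "body": {"increments": [[[-1, 0, 0.1, 1, 0, 0, 0], [-1, 0, 0.2, 2, 0, 0, 0], [-1, 0, 0.2, 2, 0, 0, 0]]]}}

```text
t: 31.82
eef_pos: [0.4605, -0.3152, 0.0274]
tool_rot: [-0.061, 0.995, 0.083, -0.006]
contact_force: [-0.2, -0.2, -1.2]
gripper_width: 0.216
grasp_force: 117.8
```

>>> {"method": "step_arm", "body": {"increments": [[[-1, 0, 0.1, 1, 0, 0, 0], [-1, 0, 0.2, 1.5, 0, 0, 0], [-1, 0, 0.2, 1.5, 0, 0, 0]]]}}

```text
t: 32.07
eef_pos: [0.4605, -0.3152, 0.0259]
tool_rot: [-0.061, 0.995, 0.083, -0.006]
contact_force: [-0.4, -0.5, -2.3]
gripper_width: 0.219
grasp_force: 117.8
```

>>> {"method": "step_arm", "body": {"increments": [[[0.4, 0, 0, 0, 0, 0, 0], [0.4, 0, 0, 0, 0, 0, 0], [0.4, 0, 0, 0, 0, 0, 0], [0.4, 0, 0, 0, 0, 0, 0], [0.4, 0, 0, 0, 0, 0, 0], [0.4, 0, 0, -3, 0, 0, 0], [0.4, 0, 0, -12, 0, 0, 0], [0.4, 0, 0, -30, 0, 0, 0], [0.4, 0, 0, -60, 0, 0, 0], [0.4, 0, 0, -95, 0, 0, 0]]], "force": 40}}

```text
t: 32.9
eef_pos: [0.4617, -0.326, 0.1207]
tool_rot: [-0.062, 0.995, 0.083, -0.007]
contact_force: [0.8, -0.2, 0.3]
gripper_width: 0.698
grasp_force: 0.0
```

```bash
python3 snap.py 18
python3 - <<'E'
from plan import *
from lf import fitl
t,s=load('top18'),load('side18')
for cs,rs in(([t,s],[(446,205,508,296),(362,172,446,222)]),([t],[(446,205,508,296)]),([s],[(362,172,446,222)])):
    b,n=fitl(cs,[.5314,-.3061,.165],rs);print(b.x.round(4),b.fun,n)
W=[.5683,-.0158,.0412]
P=[]
for a in (1.62,1.5):
    P.append((*T(W,[[.063-.11*np.cos(a)+.031*np.sin(a),-.001,.0635+.11*np.sin(a)+.031*np.cos(a)-.019]])[0].round(4),.0412))
inc(P+[(.6719,-.0126,.26,.0412)])
E
```

```text
[ 0.5384 -0.3041  0.1909  0.0217] 47382.899999999994 [(np.int64(11286), np.int64(33439)), (np.int64(4519), np.int64(35744))]
[ 0.5337 -0.307   0.1772  0.0174] 23386.8 [(np.int64(11286), np.int64(33439))]
[ 0.5354 -0.3039  0.1907  0.0184] 23879.5 [(np.int64(4519), np.int64(35744))]
t 33.0 pos [ 0.4662 -0.3295  0.1264] h 0.1646 z [-0.014  0.114 -0.993] w 0.698 F [0.5 0.3 0.4] gf 0.0
(np.float64(0.6676), np.float64(-0.0127), np.float64(0.1528), 0.0412) -> [ 250.7 -280.6    7.1] [-6.6  0.1  7.1]
(np.float64(0.6544), np.float64(-0.0133), np.float64(0.1564), 0.0412) -> [ 237.6 -282.6    3.7] [-6.6  0.1  7.1]
(0.6719, -0.0126, 0.26, 0.0412) -> [ 255.5 -292.3  -99.4] [-6.6  0.1  7.1]
```

>>> {"method": "step_arm", "body": {"increments": [[[0.4, 4, -5, -20, -0.5, 0, 0.5], [0.4, 16, -18, -45, -1.2, 0, 1.2], [0.4, 34, -39, -70, -2, 0, 2], [0.4, 56, -64, -90, -3, 0, 3], [0.4, 80, -92, -100, -4, 0, 4], [0.4, 104, -120, -105, -5, 0, 5], [0.4, 129, -148, -106, -6, 0, 6], [0.4, 154, -177, -105, -6.6, 0.1, 7], [0.4, 180, -206, -104, -6.6, 0.1, 7], [0.4, 204, -234, -103, -6.6, 0.1, 7.1]]]}}

```text
t: 33.83
eef_pos: [0.6287, -0.074, 0.2514]
tool_rot: [-0.003, 1.0, 0.021, -0.004]
contact_force: [1.1, -0.3, -0.7]
gripper_width: 0.698
grasp_force: 0.0
```

Run:
```python
from plan import *
inc([(.6709,-.0128,.255,.0412),(.6709,-.0128,.1533,.0412)])
```

```text
t 33.83 pos [ 0.6287 -0.074   0.2514] h 0.0428 z [-0.008  0.006 -1.   ] w 0.698 F [ 1.1 -0.3 -0.7] gf 0.0
(0.6709, -0.0128, 0.255, 0.0412) -> [ 44.7 -59.3  -3.6] [-0.4  0.5  0.1]
(0.6709, -0.0128, 0.1533, 0.0412) -> [ 45.5 -58.7  98.1] [-0.4  0.5  0.1]
```

>>> {"method": "step_arm", "body": {"increments": [[[0.4, 16, -21, -3, -0.2, 0.2, 0], [0.4, 30, -40, -3, -0.4, 0.5, 0], [0.4, 39, -52, -3, -0.4, 0.5, 0], [0.4, 43, -57, -3, -0.4, 0.5, 0], [0.4, 43, -57, -3, -0.4, 0.5, 0], [0.4, 43, -57, -3, -0.4, 0.5, 0]]]}}

```text
t: 34.33
eef_pos: [0.6681, -0.0192, 0.2533]
tool_rot: [0.001, 1.0, 0.02, -0.0]
contact_force: [0.0, -1.0, 0.4]
gripper_width: 0.699
grasp_force: 0.0
```

```bash
python3 snap.py 19
python3 - <<'E'
from wfit import *
inc([(.6709,-.0128,.1533,.0412)])
from lf import fitl
t,s=load('top19'),load('side19')
for cs,rs in(([t,s],[(446,205,508,296),(362,172,446,222)]),([t],[(446,205,508,296)])):
    b,n=fitl(cs,[.534,-.306,.178],rs);print(b.x.round(4),b.fun,n)
wfit('19',[.5683,-.0158],.045,.047,1000)
E
```

```text
t 34.43 pos [ 0.668  -0.02    0.2535] h 0.0393 z [-0.001 -0.002 -1.   ] w 0.702 F [0.5 0.  0.1] gf 0.0
(0.6709, -0.0128, 0.1533, 0.0412) -> [  3.2  -7.3 100.2] [ 0.1  0.  -0.1]
[ 0.5314 -0.3054  0.1689  0.0179] 60977.3 [(np.int64(13101), np.int64(16317)), (np.int64(4054), np.int64(42979))]
[ 0.3997 -0.4442 -1.3566  0.0869] 19755.9 [(np.int64(13101), np.int64(16317))]
19 n [17, 0] rms 0.14 xyz [ 0.5679 -0.0154  0.0491] yaw,pitch,roll [ 0.04 -0.   -0.  ]
```

>>> {"method": "step_arm", "body": {"increments": [[[0.4, 2, -4, 10, 0, 0, 0], [0.4, 3, -7, 30, 0, 0, 0], [0.4, 3, -7, 55, 0, 0, 0], [0.4, 3, -7, 80, 0, 0, 0], [0.4, 3, -7, 95, 0, 0, 0], [0.4, 3, -7, 100, 0, 0, 0], [-1, 3, -7, 100, 0, 0, 0], [-1, 3, -7, 100, 0, 0, 0], [-1, 3, -7, 100, 0, 0, 0], [-1, 3, -7, 100, 0, 0, 0]]]}}

```text
t: 35.27
eef_pos: [0.6723, -0.01, 0.1553]
tool_rot: [-0.0, 1.0, 0.021, 0.001]
contact_force: [-0.7, -1.9, 0.4]
gripper_width: 0.152
grasp_force: 40.3
```

>>> {"method": "step_arm", "body": {"increments": [[[-1, 0, 0, 0, 0, 0, 0], [-1, 0, 0, 0, 0, 0, 0], [-1, 0, 0, 0, 0, 0, 0]]]}}

```text
t: 35.52
eef_pos: [0.6724, -0.01, 0.1552]
tool_rot: [0.0, 1.0, 0.021, 0.002]
contact_force: [-0.3, 0.8, 5.5]
gripper_width: 0.153
grasp_force: 41.2
```

>>> {"method": "step_arm", "body": {"increments": [[[-1, -5, 0, -1.8, 0, 0, 0], [-1, -11, 0, -3.4, 0, 0, 0], [-1, -19.5, 0, -5.2, 0, 0, 0], [-1, -28, 0, -6.5, 0, 0, 0], [-1, -36.4, 0, -7, 0, 0, 0], [-1, -45, 0, -7, 0, 0, 0], [-1, -53.5, 0, -6.2, 0, 0, 0], [-1, -62, 0, -5, 0, 0, 0], [-1, -70, 0, -2.8, 0, 0, 0], [-1, -78.4, 0, -0.3, 0, 0, 0]]]}}

```text
t: 36.35
eef_pos: [0.5924, -0.0139, 0.1538]
tool_rot: [0.0, 1.0, 0.021, 0.0]
contact_force: [5.3, 0.5, -1.9]
gripper_width: 0.152
grasp_force: 40.0
```

>>> {"method": "step_arm", "body": {"increments": [[[-1, -8, 0, 3.3, 0, 0, 0], [-1, -15.6, 0, 7, 0, 0, 0], [-1, -23, 0, 11.3, 0, 0, 0], [-1, -30, 0, 16.2, 0, 0, 0], [-1, -36.6, 0, 21.7, 0, 0, 0], [-1, -42.8, 0, 27.6, 0, 0, 0], [-1, -48.5, 0, 34, 0, 0, 0], [-1, -53.9, 0, 40.7, 0, 0, 0], [-1, -58.6, 0, 47.8, 0, 0, 0], [-1, -62.8, 0, 55.2, 0, 0, 0]]]}}

```text
t: 37.18
eef_pos: [0.529, -0.0169, 0.0978]
tool_rot: [0.001, 1.0, 0.021, -0.001]
contact_force: [0.9, -1.6, 4.8]
gripper_width: 0.153
grasp_force: 43.1
```

>>> {"method": "step_arm", "body": {"increments": [[[-1, -3.4, 0, 7.3, 0, 0, 0], [-1, -6.2, 0, 14, 0, 0, 0], [-1, -8.4, 0, 19, 0, 0, 0], [-1, -8.4, 0, 21, 0, 0, 0], [-1, -8.4, 0, 22, 0, 0, 0], [-1, -8.4, 0, 22, 0, 0, 0]]]}}

```text
t: 37.68
eef_pos: [0.5206, -0.0173, 0.0769]
tool_rot: [0.001, 1.0, 0.021, -0.001]
contact_force: [-5.6, -2.9, 12.2]
gripper_width: 0.156
grasp_force: 45.1
```

>>> {"method": "step_arm", "body": {"increments": [[[-1, 0, 0, 1, 0, 0, 0], [-1, 0, 0, 2, 0, 0, 0], [-1, 0, 0, 2, 0, 0, 0]]]}}

```text
t: 37.93
eef_pos: [0.5206, -0.0173, 0.0766]
tool_rot: [0.001, 1.0, 0.021, -0.001]
contact_force: [-13.4, -2.0, 32.7]
gripper_width: 0.155
grasp_force: 47.9
```

>>> {"method": "step_arm", "body": {"increments": [[[-1, 0, 0, -1.5, 0, 0, 0], [0.4, 0, 0, -1.5, 0, 0, 0], [0.4, 0, 0, -1.5, 0, 0, 0], [0.4, 0, 0, -1.5, 0, 0, 0], [0.4, 0, 0, -1.5, 0, 0, 0], [0.4, 0, 0, -3, 0, 0, 0], [0.4, 0, 0, -15, 0, 0, 0], [0.4, 0, 0, -45, 0, 0, 0], [0.4, -10, 0, -80, 0, 0, 0], [0.4, -25, 0, -120, 0, 0, 0]]]}}

```text
t: 38.77
eef_pos: [0.497, -0.0174, 0.1949]
tool_rot: [-0.0, 1.0, 0.021, -0.001]
contact_force: [0.8, 0.5, 0.6]
gripper_width: 0.698
grasp_force: 0.0
```

>>> {"method": "step_arm", "body": {"increments": [[[0.4, -2, -15, -10, 0, 0, 0], [0.4, -4, -45, -20, 0, 0, 0], [0.4, -6, -80, -30, 0, 0, 0], [0.4, -8, -115, -30, 0, 0, 0], [0.4, -10, -150, -30, 0, 0, 0], [0.4, -10, -180, -30, 0, 0, 0], [0.4, -10, -200, -30, 0, 0, 0], [0.4, -10, -210, -30, 0, 0, 0], [0.4, -10, -210, -30, 0, 0, 0]]]}}

```text
t: 39.52
eef_pos: [0.4779, 0.1943, 0.2241]
tool_rot: [-0.0, 1.0, 0.023, 0.0]
contact_force: [-0.3, -0.2, -0.3]
gripper_width: 0.702
grasp_force: 0.0
```

```bash
python3 snap.py 20
python3 - <<'E'
from wfit import *
inc([])
from lf import fitl
t,s=load('top20'),load('side20')
for cs,rs in(([t,s],[(446,205,508,296),(362,172,446,222)]),([t],[(446,205,508,296)]),([s],[(362,172,446,222)])):
    b,n=fitl(cs,[.5314,-.3054,.169],rs);print(b.x.round(4),b.fun,n)
# mat frame check
M=[.4742,-.3156,.162];b=b.x
wfit('20',[.5683,-.0158],.045,.047,1000)
# bystander change check
for n in('top','side'):
    a,c=load(n),load(n+'20')
    P={'petri':[.3915,.12,.01],'case':[.379,.2187,.008],'marker':[.39,-.08,.01]}
    for k,X in P.items():
        x,y=proj(a,[X])[0].astype(int);d=np.abs(a['image'][y-16:y+16,x-18:x+18].astype(int)-c['image'][y-16:y+16,x-18:x+18]).max(2);print(n,k,d.mean().round(1),(d>40).sum())
    # lid tab dark centroid
    g=c['image'].max(2);x,y=proj(a,[[.525,-.018,.09]])[0].astype(int);w=g[y-14:y+14,x-14:x+14]<60;yy,xx=np.nonzero(w);print(n,'tab px',xx.mean()+x-14,yy.mean()+y-14,w.sum())
    g=a['image'].max(2);w=g[y-14:y+14,x-14:x+14]<60;yy,xx=np.nonzero(w);print('  before',xx.mean()+x-14,yy.mean()+y-14,w.sum())
E
```

```text
t 39.62 pos [0.4785 0.1905 0.2236] h 0.0414 z [-0.    -0.001 -1.   ] w 0.702 F [-0.6 -0.8 -0.8] gf 0.0
[ 0.5318 -0.3051  0.1724  0.0141] 48097.299999999996 [(np.int64(5056), np.int64(41436)), (np.int64(3993), np.int64(43000))]
[ 0.5324 -0.3058  0.1751  0.0156] 20390.399999999998 [(np.int64(5056), np.int64(41436))]
[ 0.5318 -0.3039  0.1906  0.0134] 27530.699999999997 [(np.int64(3993), np.int64(43000))]
20 n [0, 0] rms 0.0 xyz [ 0.5683 -0.0158  0.047 ] yaw,pitch,roll [0.045 0.    0.   ]
top petri 45.8 801
top case 55.2 959
top marker 5.8 0
top tab px 363.4712643678161 226.88505747126436 87
  before 363.45652173913044 226.52173913043478 92
side petri 10.7 0
side case 15.6 100
side marker 10.5 0
side tab px 332.1746031746032 231.0793650793651 63
  before 331.53521126760563 228.40845070422534 71
```

Run:
```python
from h import *
for n,tags in(('top',('2','11','12','17','18','19','20')),('side',('17','18','19','20'))):
    a=load(n);x,y=proj(a,[[.379,.2187,.008]])[0].astype(int);f=lambda c:cv2.cvtColor(c['image'],cv2.COLOR_RGB2GRAY)[y-24:y+24,x-26:x+26].astype(np.float32)
    A=f(a)
    for k in tags:
        B=f(load(n+k));s,r=cv2.phaseCorrelate(A,B,cv2.createHanningWindow(A.shape[::-1],cv2.CV_32F));print(n,k,np.round(s,2),round(r,2),np.abs(A-B).mean().round(1),(np.abs(A-B)>30).sum())
```

```text
top 2 [ 0.13 -0.02] 0.83 8.5 55
top 11 [-0.11 -0.08] 0.51 51.2 1661
top 12 [-0.12 -0.02] 0.94 13.6 148
top 17 [-0.05 -0.03] 0.95 9.9 3
top 18 [-0.1  -0.05] 0.97 3.3 2
top 19 [ 0.03 -0.  ] 0.81 15.8 385
top 20 [-0.17  0.22] 0.5 54.9 2322
side 17 [0.09 0.  ] 0.92 9.8 3
side 18 [ 0.11 -0.03] 0.94 5.0 0
side 19 [0.33 0.17] 0.59 18.3 344
side 20 [ 0.17 -0.24] 0.66 24.8 560
```

Neither the case nor the other bystanders have moved (shift about 0.1 px at most). The lid is shut, the lifter is on its mat, and the arm is clear, so I'm handing in.

```bash
python3 -c "
from station import bot
print(bot.hand_in())"
```

```text
the job is handed in; nothing more can be done
None
```

The job is handed in (the verdict was not shown): by the cameras and wrist force, the plate is on the warmer's ledges, the lid is pressed shut to its stop and the lifter is on its mat, but the lifter rolled about 7° in the grip, so the plate was tilted from the stand until I levelled it over the warmer, and I also set the lifter briefly on the bare bench to re-grip it.

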